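Lay out dry-bath blocks to cool with even gaps

TASK

Set the metal dry-bath blocks out to cool in one straight row between the white lines of the black mat, starting from its steel end stop: first the two silver ones, then the blue one if there is one, then the green one if there is one. Slide the orange spacer plate up out of its slotted holder and, for each block, stand it in the gap against the stop or the block before and lay the block square against it with its long side across the mat, so that every gap, the one at the stop too, is one spacer wide. At the end put the spacer back upright in its holder, and leave the other things on the table where they are.

Things in the scene. Friction and masses are not known exactly. Their poses are not given: they have to be found in the camera images.
- mat: fixed black cooling mat, 110 (x) x 280 (y) x 3 mm, with a fixed steel end stop across its +y end, 60 x 25 mm, 50 mm high above the mat. Origin at the centre of its underside, y along it to the stop, z up; mat top at z = 3 mm. Row: block centres on x = 0, between white lines at x = +-34 mm, from the stop towards -y: with 12 mm gaps at y = +83, +31, -21, -73 mm
- stop_face (a point): point at the mat's top, in the middle of the stop's face that the row starts from (y = +115 mm in the mat's frame)
- spacer: loose orange spacer plate, 100 (x) x 12 (y, thickness) x 78 mm high (z), 0.12 kg, standing on edge on two low cross feet (12 x 44 x 6 mm high, at x = +-44 mm) that lie beyond the blocks' ends, so it stands alone. Origin at the centre of its lower edge. Stands in the holder at first; pinch it across its 12 mm thickness at the top edge, which is 28 mm above the blocks' tops
- holder: fixed grey slotted holder: a foot plate 116 (x) x 60 (y) x 6 mm with two upright walls, 66 mm long (x = +-33 mm) and 8 mm thick, 18 mm apart, up to z = 40 mm; the slot between them is open at the top and at both ends. The spacer stands in the slot along x, its feet on the foot plate just beyond the walls' ends (5 mm play each). Origin at the centre of the underside, z up
- block_a: silver aluminium sample block of a dry bath, 62 (its x) x 40 (its y) x 50 mm high, about 0.35 kg, loose, always present; two rows of black well mouths on top; origin at the centre of its underside, z up. It looks the same turned by half a turn.
- block_b: silver aluminium sample block of a dry bath, 62 (its x) x 40 (its y) x 50 mm high, about 0.35 kg, loose, always present; two rows of black well mouths on top; origin at the centre of its underside, z up. It looks the same turned by half a turn.
- block_c: blue-painted sample block of a dry bath, 62 (its x) x 40 (its y) x 50 mm high, about 0.35 kg, loose, absent in some runs; two rows of black well mouths on top; origin at the centre of its underside, z up. It looks the same turned by half a turn.
- block_d: green-painted sample block of a dry bath, 62 (its x) x 40 (its y) x 50 mm high, about 0.35 kg, loose, absent in some runs (blue or green or both are there); two rows of black well mouths on top; origin at the centre of its underside, z up. It looks the same turned by half a turn.
- stain_b: bystander, to be left where it is: small brown bottle with a black cap, 36 mm across, 87 mm high; origin at the centre of its underside, z up
- timer: bystander, to be left where it is: pale countdown timer lying flat, 62 x 62 x 20 mm; origin at the centre of its underside, z up
- tape_box: bystander, to be left where it is: red carton, 40 x 48 x 75 mm; origin at the centre of its underside, z up
- strip_pot: bystander, to be left where it is: white pot with a blue cap, 42 mm across, 102 mm high; origin at the centre of its underside, z up

How it is judged:
On the way, in this order (a step that is already met when the one before it is completed fails the run):
1. the spacer plate has been slid up out of its holder (z of spacer in the frame of holder above 0.042 m and horizontal distance between spacer and holder below 0.03 m).
2. a silver block stands in the first place of the row with the spacer standing in the gap before it (y of spacer in the frame of mat between 0.101 and 0.117 m and x of spacer in the frame of mat between -0.012 and 0.012 m and z of spacer in the frame of mat between -0.001 and 0.007 m and angle between spacer's own z axis and vertical below 0.15 rad and ((y of block_a in the frame of mat between 0.08 and 0.086 m and x of block_a in the frame of mat between -0.008 and 0.008 m and z of block_a in the frame of mat between 0 and 0.006 m and angle between the x axis of block_a and the x axis of mat, either way round below 0.1 rad and angle between block_a's own z axis and vertical below 0.08 rad) or (y of block_b in the frame of mat between 0.08 and 0.086 m and x of block_b in the frame of mat between -0.008 and 0.008 m and z of block_b in the frame of mat between 0 and 0.006 m and angle between the x axis of block_b and the x axis of mat, either way round below 0.1 rad and angle between block_b's own z axis and vertical below 0.08 rad))), for 0.2 s.
3. a silver block stands in the second place of the row with the spacer standing in the gap before it (y of spacer in the frame of mat between 0.049 and 0.065 m and x of spacer in the frame of mat between -0.012 and 0.012 m and z of spacer in the frame of mat between -0.001 and 0.007 m and angle between spacer's own z axis and vertical below 0.15 rad and ((y of block_a in the frame of mat between 0.023 and 0.039 m and x of block_a in the frame of mat between -0.008 and 0.008 m and z of block_a in the frame of mat between 0 and 0.006 m and angle between the x axis of block_a and the x axis of mat, either way round below 0.1 rad and angle between block_a's own z axis and vertical below 0.08 rad) or (y of block_b in the frame of mat between 0.023 and 0.039 m and x of block_b in the frame of mat between -0.008 and 0.008 m and z of block_b in the frame of mat between 0 and 0.006 m and angle between the x axis of block_b and the x axis of mat, either way round below 0.1 rad and angle between block_b's own z axis and vertical below 0.08 rad))), for 0.2 s.
4. the blue block, if there is one, stands in the third place with the spacer standing against it in the gap (y of block_c in the frame of mat between -0.029 and -0.013 m and x of block_c in the frame of mat between -0.008 and 0.008 m and z of block_c in the frame of mat between 0 and 0.006 m and angle between the x axis of block_c and the x axis of mat, either way round below 0.1 rad and angle between block_c's own z axis and vertical below 0.08 rad and horizontal distance between block_c and spacer between 0.013 and 0.037 m and z of spacer in the frame of block_c between -0.004 and 0.004 m), for 0.2 s.
5. the green block, if there is one, stands in the next place with the spacer standing against it in the gap (((y of block_d in the frame of mat between -0.029 and -0.013 m and x of block_d in the frame of mat between -0.008 and 0.008 m and z of block_d in the frame of mat between 0 and 0.006 m and angle between the x axis of block_d and the x axis of mat, either way round below 0.1 rad and angle between block_d's own z axis and vertical below 0.08 rad) or (y of block_d in the frame of mat between -0.081 and -0.065 m and x of block_d in the frame of mat between -0.008 and 0.008 m and z of block_d in the frame of mat between 0 and 0.006 m and angle between the x axis of block_d and the x axis of mat, either way round below 0.1 rad and angle between block_d's own z axis and vertical below 0.08 rad)) and horizontal distance between block_d and spacer between 0.013 and 0.037 m and z of spacer in the frame of block_d between -0.004 and 0.004 m), for 0.2 s.
At the end, for the whole second after the job is handed in: Silver blocks in places 1 and 2 (first centre 32 +-3 mm from the stop), then blue, then green, as present; neighbours' centres 52 +-3 mm apart; each flat on the mat, within 8 mm of its centre line and of its nominal place, square within 0.1 rad; spacer down in the holder's slot; all at rest (((y of block_a in the frame of mat between 0.08 and 0.086 m and x of block_a in the frame of mat between -0.008 and 0.008 m and z of block_a in the frame of mat between 0 and 0.006 m and angle between the x axis of block_a and the x axis of mat, either way round below 0.1 rad and angle between block_a's own z axis and vertical below 0.08 rad) or (y of block_b in the frame of mat between 0.08 and 0.086 m and x of block_b in the frame of mat between -0.008 and 0.008 m and z of block_b in the frame of mat between 0 and 0.006 m and angle between the x axis of block_b and the x axis of mat, either way round below 0.1 rad and angle between block_b's own z axis and vertical below 0.08 rad)) and ((y of block_a in the frame of mat between 0.023 and 0.039 m and x of block_a in the frame of mat between -0.008 and 0.008 m and z of block_a in the frame of mat between 0 and 0.006 m and angle between the x axis of block_a and the x axis of mat, either way round below 0.1 rad and angle between block_a's own z axis and vertical below 0.08 rad) or (y of block_b in the frame of mat between 0.023 and 0.039 m and x of block_b in the frame of mat between -0.008 and 0.008 m and z of block_b in the frame of mat between 0 and 0.006 m and angle between the x axis of block_b and the x axis of mat, either way round below 0.1 rad and angle between block_b's own z axis and vertical below 0.08 rad)) and ((y of block_a in the frame of mat between 0.08 and 0.086 m and x of block_a in the frame of mat between -0.008 and 0.008 m and z of block_a in the frame of mat between 0 and 0.006 m and angle between the x axis of block_a and the x axis of mat, either way round below 0.1 rad and angle between block_a's own z axis and vertical below 0.08 rad) or (y of block_a in the frame of mat between 0.023 and 0.039 m and x of block_a in the frame of mat between -0.008 and 0.008 m and z of block_a in the frame of mat between 0 and 0.006 m and angle between the x axis of block_a and the x axis of mat, either way round below 0.1 rad and angle between block_a's own z axis and vertical below 0.08 rad)) and ((y of block_b in the frame of mat between 0.08 and 0.086 m and x of block_b in the frame of mat between -0.008 and 0.008 m and z of block_b in the frame of mat between 0 and 0.006 m and angle between the x axis of block_b and the x axis of mat, either way round below 0.1 rad and angle between block_b's own z axis and vertical below 0.08 rad) or (y of block_b in the frame of mat between 0.023 and 0.039 m and x of block_b in the frame of mat between -0.008 and 0.008 m and z of block_b in the frame of mat between 0 and 0.006 m and angle between the x axis of block_b and the x axis of mat, either way round below 0.1 rad and angle between block_b's own z axis and vertical below 0.08 rad)) and ((y of block_c in the frame of mat between -0.029 and -0.013 m and x of block_c in the frame of mat between -0.008 and 0.008 m and z of block_c in the frame of mat between 0 and 0.006 m and angle between the x axis of block_c and the x axis of mat, either way round below 0.1 rad and angle between block_c's own z axis and vertical below 0.08 rad) or (y of block_d in the frame of mat between -0.029 and -0.013 m and x of block_d in the frame of mat between -0.008 and 0.008 m and z of block_d in the frame of mat between 0 and 0.006 m and angle between the x axis of block_d and the x axis of mat, either way round below 0.1 rad and angle between block_d's own z axis and vertical below 0.08 rad)) and y of block_c in the frame of mat between -0.029 and -0.013 m and x of block_c in the frame of mat between -0.008 and 0.008 m and z of block_c in the frame of mat between 0 and 0.006 m and angle between the x axis of block_c and the x axis of mat, either way round below 0.1 rad and angle between block_c's own z axis and vertical below 0.08 rad and ((y of block_d in the frame of mat between -0.029 and -0.013 m and x of block_d in the frame of mat between -0.008 and 0.008 m and z of block_d in the frame of mat between 0 and 0.006 m and angle between the x axis of block_d and the x axis of mat, either way round below 0.1 rad and angle between block_d's own z axis and vertical below 0.08 rad) or (y of block_d in the frame of mat between -0.081 and -0.065 m and x of block_d in the frame of mat between -0.008 and 0.008 m and z of block_d in the frame of mat between 0 and 0.006 m and angle between the x axis of block_d and the x axis of mat, either way round below 0.1 rad and angle between block_d's own z axis and vertical below 0.08 rad)) and (horizontal distance between block_b and block_a between 0.049 and 0.055 m or horizontal distance between block_b and block_a between 0.099 and 0.109 m or horizontal distance between block_b and block_a between 0.149 and 0.163 m) and (horizontal distance between block_c and block_a between 0.049 and 0.055 m or horizontal distance between block_c and block_a between 0.099 and 0.109 m or horizontal distance between block_c and block_a between 0.149 and 0.163 m) and (horizontal distance between block_c and block_b between 0.049 and 0.055 m or horizontal distance between block_c and block_b between 0.099 and 0.109 m or horizontal distance between block_c and block_b between 0.149 and 0.163 m) and (horizontal distance between block_d and block_a between 0.049 and 0.055 m or horizontal distance between block_d and block_a between 0.099 and 0.109 m or horizontal distance between block_d and block_a between 0.149 and 0.163 m) and (horizontal distance between block_d and block_b between 0.049 and 0.055 m or horizontal distance between block_d and block_b between 0.099 and 0.109 m or horizontal distance between block_d and block_b between 0.149 and 0.163 m) and (horizontal distance between block_d and block_c between 0.049 and 0.055 m or horizontal distance between block_d and block_c between 0.099 and 0.109 m or horizontal distance between block_d and block_c between 0.149 and 0.163 m) and horizontal distance between spacer and holder below 0.012 m and z of spacer in the frame of holder between -0.002 and 0.014 m and angle between spacer's own z axis and vertical below 0.3 rad and linear speed of each of block_a, block_b, block_c, block_d, spacer below 0.02 m/s); the robot touches nothing.
It fails at once if the stain_b is moved by more than 40 mm (distance of stain_b from where it was at the start of the episode above 0.04 m).
It fails at once if the timer is moved by more than 40 mm (distance of timer from where it was at the start of the episode above 0.04 m).
It fails at once if the tape_box is moved by more than 40 mm (distance of tape_box from where it was at the start of the episode above 0.04 m).
It fails at once if the strip_pot is moved by more than 40 mm (distance of strip_pot from where it was at the start of the episode above 0.04 m).
Of block_c, block_d only 1 to 2 are there at a start; the rules pass over those that are not, and their reading is None.
At some moment in a run one of block_a, block_b may be knocked a few centimetres aside while the robot is not near it.
It also fails if it takes over 210 s, if anything falls off the work surface, if the arm or the gripper's body presses on something with over 40 N, if the wrist force passes 120 N, or if a joint passes its speed limit or range.

ROBOT

A 6-joint arm with a two-finger parallel gripper is mounted at the origin on a cart in front of the work surface, level with it; the furniture and walls round the work are solid. World frame = base frame: x ahead of the robot, y to its left, z up, the work surface at z = 0. Lengths are in m, angles in rad, forces in N, time in s.
With the tool pointing down it reaches from about 0.35 to 0.775 m from the base axis. Payload 7.3 kg.
Tool frame: the origin (TCP) lies at the very end of the fingers, on their centre line; the grasp point (between the pads) lies 19 mm behind it (robot.hold_point_z is the distance from the TCP to the grasp point, in m); z points along the fingers, y is the direction in which the jaws open and shut (so a half turn about z gives the same grasp; the last joint's range is limited). The gripper opens to 92 mm and grips with 3 to 60 N. Pads are 19 mm wide; open, the fingers measure 130 mm over their backs; the gripper's body (75 mm by 190 mm) begins 47 mm behind the grasp point.
Start: joints at [1.133, 0.342, 1.524, -0, 1.275, -0.146], TCP at [0.151, 0.503, 0.227] pointing down, gripper open.
Joint ranges: [-2.53, 2.53], [-0.77, 2.02], [0.04, 2.7], [-1, 4.14], [0.28, 2.66], [-3.11, 3.11]. Speed limits (rad/s): [2.57, 2.57, 3.14, 3.14, 3.14, 3.14].

INTERFACE

Orientations are given as [roll, pitch, yaw] about the fixed x, y, z axes, in that order (R = Rz(yaw) Ry(pitch) Rx(roll)).
In Python, from cell import monitor, viewer, robot gives the robot as it stands.
- The arm moves only by the tool move_arm, never from a script. Its argument "deltas" is a list of rows, each an object of numbers: "x", "y", "z": the shift along the tool's x, y, z in m; "wx", "wy", "wz": the turn, a rotation vector about the tool's x, y, z in degrees; "hand": the opening, from 0 (shut) to 1 (fully open). In form: [{"x": .., "y": .., "z": .., "wx": .., "wy": .., "wz": .., "hand": ..}, ...]. A call has 1 to 8 rows; each row is the pose to reach, as a shift and turn from the pose commanded when the call began, along the tool's axes at that moment; what a row does not reach only later rows make up. A row lasts 1/8 s, in which the tool goes at most 62.5 mm and 10.7 degrees, less where a joint would pass 70% of its speed; a pose out of reach is approached as far as the arm can. A call with a gripper value outside its range is refused whole. The fingers move at their own pace and stop on an object; "grip_force" is the grip in N (left out, the last holds). Time passes only in rows, so rows that repeat a pose let the fingers close. It gives the time, the measured TCP pose, the force and the opening at its end, in the units of the state.
- monitor.observe(): the state, without advancing time (a new reading comes with each control period).
- viewer.read_camera(name): name is "scene" or "top" or "wrist"; returns the picture (420x560x3 uint8, red, green, blue); there is no depth.
- viewer.camera_params(name): a dict with "camera_matrix" (3x3 intrinsics, pixels), "R" (3x3) and "t" (3): a world point X has camera coordinates R X + t. Camera axes: x right, y down, z forward; pixel columns grow to the right and rows downward; lengths in m; the calibration is good to about 2 mm. A picture is of the moment at which its call begins: read the wrist's pose just before it. camera_params takes no time and is no camera call; for the wrist camera it gives the pose at the moment of the call.
- robot.hand_in(): hands the job in, once; it reports no verdict.
The state is a dict: "time": time; "qpos": joint angles; "qvel": joint speeds; "joint_efforts": joint torques, N m; "tool_pos": TCP position; "tool_rot": TCP orientation; "contact_force": force on the tool from outside, world axes, zero at the start; "torque": the same for the moment, N m; "opening": finger opening in m.
Only numpy, scipy, OpenCV 4.12 (cv2) and the standard library are available. Lean on these libraries where they do the work, as an engineer would, in place of code of your own. Each camera call takes 0.05 s, during which the arm holds its last target. There are 200 camera calls.

## Working session

There is one attempt and no reset: what is moved stays moved. The work goes in short steps, Python scripts to look and compute and a tool call to move; the robot and the scene stay as the last step left them, time stands still between calls to the robot, and variables do not carry over. Pictures are saved under pics/ and viewed, about 12 in all and at most 16, crops included, and the job is handed in when it is done.

Besides the shell and the picture viewer there is one more tool, called after "Emit:" by a JSON object that holds its "fn" and its "kwargs". move_arm: Moves the arm, as the interface text tells. Its arguments: {"type":"object","properties":{"deltas":{"type":"array","items":{"type":"object","properties":{"x":{"type":"number"},"y":{"type":"number"},"z":{"type":"number"},"wx":{"type":"number"},"wy":{"type":"number"},"wz":{"type":"number"},"hand":{"type":"number"}}}},"grip_force":{"type":"number"}},"required":["deltas"]}

```bash
ls; mkdir -p pics; python3 - <<'E'
from cell import monitor, viewer, robot
import cv2, numpy as np
s=monitor.observe(); print({k:np.round(v,3) for k,v in s.items()}, robot.hold_point_z)
for n in ("scene","top","wrist"):
    im=viewer.read_camera(n); cv2.imwrite(f"pics/{n}0.png",im[:,:,::-1]); p=viewer.camera_params(n); print(n,np.round(p["camera_matrix"],1).tolist(),np.round(p["R"],3).tolist(),np.round(p["t"],3))
E
```

```text
pics
{'time': np.float64(0.0), 'qpos': array([ 1.133,  0.343,  1.525, -0.   ,  1.275, -0.146]), 'qvel': array([ 0.002, -0.   , -0.   ,  0.001,  0.001, -0.001]), 'joint_efforts': array([ -0.   , -43.125, -24.422,   0.072,   0.056,  -0.   ]), 'tool_pos': array([0.151, 0.502, 0.226]), 'tool_rot': array([-3.14, -0.  ,  2.85]), 'contact_force': array([ 0.495, -0.132, -0.451]), 'torque': array([0.086, 0.002, 0.035]), 'opening': np.float64(0.092)} 0.0188
scene [[525.3, 0.0, 274.4], [0.0, 525.3, 208.2], [0.0, 0.0, 1.0]] [[0.689, -0.724, 0.01], [-0.341, -0.336, -0.878], [0.639, 0.602, -0.478]] [-0.391  0.221  1.392]
top [[398.3, 0.0, 277.5], [0.0, 398.3, 213.9], [0.0, 0.0, 1.0]] [[-0.002, -1.0, -0.022], [-0.998, 0.003, -0.064], [0.064, 0.021, -0.998]] [0.005 0.553 1.086]
wrist [[291.0, 0.0, 280.2], [0.0, 291.0, 207.9], [0.0, 0.0, 1.0]] [[0.289, 0.957, -0.002], [0.91, -0.275, 0.31], [0.296, -0.092, -0.951]] [-0.524 -0.038  0.393]
```

View pics/top0.png

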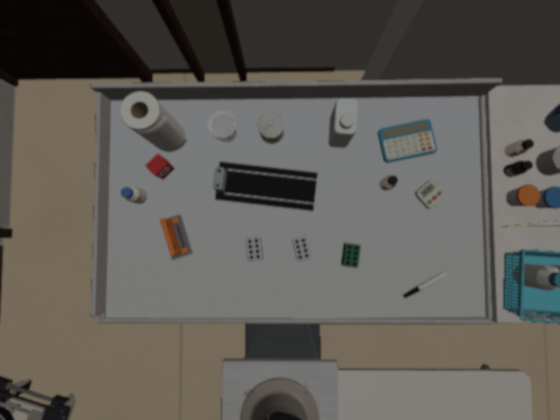

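View pics/scene0.png

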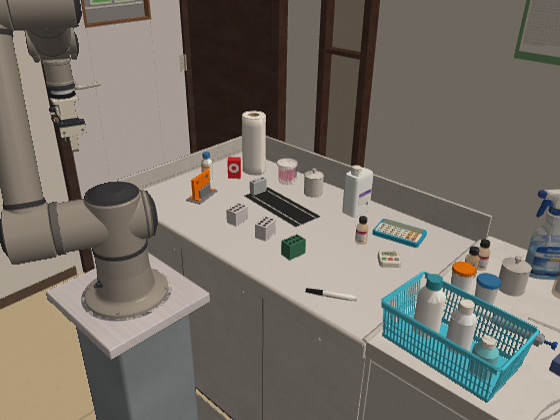

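```bash
cat > h.py <<'E'
from cell import monitor, viewer, robot
import cv2, numpy as np
from scipy.spatial.transform import Rotation as Ro
def shot(n,name=None):
    s=monitor.observe(); p=viewer.camera_params(n); im=viewer.read_camera(n)[:,:,::-1].copy()
    if name: cv2.imwrite(f"pics/{name}.png",im)
    return im,p
def ray(p,uv,z):
    uv=np.atleast_2d(np.array(uv,float)); d=np.c_[uv,np.ones(len(uv))]@np.linalg.inv(p["camera_matrix"]).T@p["R"]
    c=-p["R"].T@p["t"]; return (c+d*((z-c[2])/d[:,2])[:,None])[:,:2]
def proj(p,X):
    q=np.atleast_2d(X)@p["R"].T+p["t"]; q=q@np.array(p["camera_matrix"]).T; return q[:,:2]/q[:,2:]
def go(x,y,z,yaw):
    "delta in tool axes from the measured pose; yaw taken mod half turn, nearest"
    s=monitor.observe(); R=Ro.from_euler("xyz",s["tool_rot"]).as_matrix()
    d=R.T@(np.array([x,y,z])-s["tool_pos"]); y0=np.arctan2(R[1,0],R[0,0])
    w=(yaw-y0+np.pi/2)%np.pi-np.pi/2
    print("pos",np.round(s["tool_pos"],4),"yaw",round(y0,3),"-> d",np.round(d,4),"wz",round(-np.degrees(w),2),"F",np.round(s["contact_force"],1),"op",round(float(s["opening"]),4),"q6",round(s["qpos"][5],2),"t",s["time"])
def rects(p,mask,z,amin=30):
    "min-area rectangles of mask blobs, measured on plane z: centre, sizes, direction of the long side"
    out=[]
    for c in cv2.findContours(mask.astype(np.uint8),cv2.RETR_EXTERNAL,cv2.CHAIN_APPROX_NONE)[0]:
        if cv2.contourArea(c)<amin: continue
        w=ray(p,c[:,0,:],z).astype(np.float32); b=cv2.boxPoints(cv2.minAreaRect(w*1000))/1000
        e=b[1]-b[0],b[2]-b[1]; l=max(e,key=np.linalg.norm); m=min(e,key=np.linalg.norm)
        out.append((b.mean(0),np.linalg.norm(l),np.linalg.norm(m),np.arctan2(l[1],l[0])%np.pi,c[:,0,:].mean(0)))
    return out
E
python3 - <<'E'
from h import *
im,p=shot("top"); hsv=cv2.cvtColor(im,cv2.COLOR_BGR2HSV); H,S,V=[hsv[...,i].astype(int) for i in range(3)]
cv2.imwrite("pics/topc.png",cv2.resize(im[135:285,110:370],None,fx=3,fy=3,interpolation=cv2.INTER_CUBIC))
roi=np.zeros(H.shape,bool); roi[130:300,110:460]=1
for n,m,z in (("orange",(H<15)&(S>150)&(V>120),.05),("green",(H>50)&(H<95)&(S>80),.025),("mat",cv2.morphologyEx(((V<60)&(S<90)).astype(np.uint8),cv2.MORPH_CLOSE,np.ones((7,7)))>0,.003)):
    for r in rects(p,m&roi,z): print(n,[np.round(a,4) for a in r])
pw=viewer.camera_params("wrist"); s=monitor.observe(); R=Ro.from_euler("xyz",s["tool_rot"]).as_matrix()
print("cam in tool",R.T@(-pw["R"].T@pw["t"]-s["tool_pos"]), "axes", np.round(pw["R"]@R,3).tolist())
E
```

```text
orange [array([0.4909, 0.2995], dtype=float32), np.float32(0.0985), np.float32(0.0101), np.float32(0.3121), array([167.5616, 236.274 ])]
green [array([ 0.44  , -0.1947], dtype=float32), np.float32(0.0552), np.float32(0.0389), np.float32(3.0162), array([350.6032, 254.8413])]
mat [array([ 0.3376, -0.362 ], dtype=float32), np.float32(0.0433), np.float32(0.0109), np.float32(2.0291), array([411.1935, 291.9032])]
mat [array([ 0.4397, -0.1942], dtype=float32), np.float32(0.056), np.float32(0.037), np.float32(3.0049), array([348.7258, 254.2258])]
mat [array([ 0.4575, -0.0613], dtype=float32), np.float32(0.0457), np.float32(0.0197), np.float32(0.1928), array([301.1087, 248.1739])]
mat [array([0.4574, 0.0715], dtype=float32), np.float32(0.0457), np.float32(0.0212), np.float32(0.1026), array([253.5217, 248.5   ])]
mat [array([0.4947, 0.2785], dtype=float32), np.float32(0.0625), np.float32(0.007), np.float32(0.3059), array([180.0909, 235.5   ])]
mat [array([ 0.6468, -0.3171], dtype=float32), np.float32(0.0256), np.float32(0.0223), np.float32(3.1219), array([391.6538, 180.9231])]
mat [array([0.6341, 0.0376], dtype=float32), np.float32(0.2763), np.float32(0.1055), np.float32(1.4508), array([265.163 , 185.7259])]
mat [array([0.7668, 0.0242], dtype=float32), np.float32(0.0487), np.float32(0.0159), np.float32(1.5036), array([270.5278, 139.1667])]
mat [array([0.7688, 0.3403], dtype=float32), np.float32(0.1075), np.float32(0.0391), np.float32(0.9404), array([159.5867, 140.1467])]
mat [array([ 0.7643, -0.1704], dtype=float32), np.float32(0.0594), np.float32(0.0423), np.float32(1.2868), array([338.5517, 138.6207])]
cam in tool [ 0.08488767  0.00042039 -0.1580014 ] axes [[-0.002, 1.0, 0.001], [-0.951, -0.001, -0.31], [-0.31, -0.001, 0.951]]
```

View pics/topc.png

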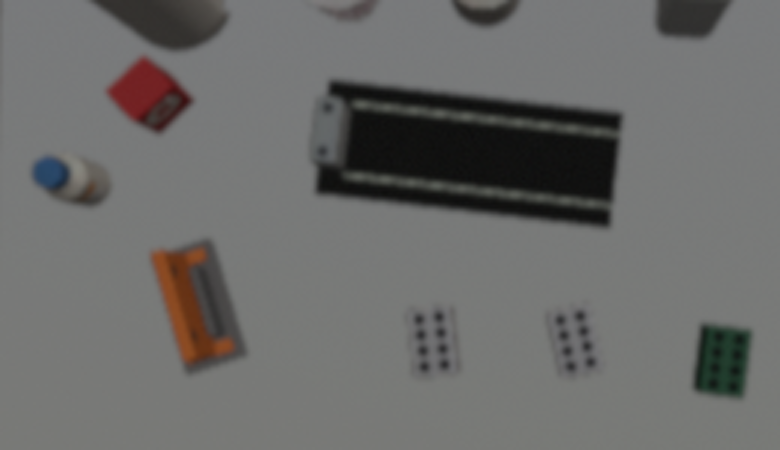

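```bash
python3 - <<'E'
from h import *
go(.49,.285,.25,.31)
E
```

```text
pos [0.1509 0.5026 0.2263] yaw 2.85 -> d [-0.3874 -0.1109 -0.0237] wz -34.48 F [0.3 0.1 0.1] op 0.092 q6 -0.15 t 0.2
```

Emit:
{"fn": "move_arm", "kwargs": {"deltas": [{"x": -0.387, "y": -0.111, "z": -0.024, "wz": -34.5}, {"x": -0.387, "y": -0.111, "z": -0.024, "wz": -34.5}, {"x": -0.387, "y": -0.111, "z": -0.024, "wz": -34.5}, {"x": -0.387, "y": -0.111, "z": -0.024, "wz": -34.5}, {"x": -0.387, "y": -0.111, "z": -0.024, "wz": -34.5}, {"x": -0.387, "y": -0.111, "z": -0.024, "wz": -34.5}, {"x": -0.387, "y": -0.111, "z": -0.024, "wz": -34.5}, {"x": -0.387, "y": -0.111, "z": -0.024, "wz": -34.5}]}}

```text
schema error: expected keys x, y, z, wx, wy, wz, hand
```

Emit:
{"fn": "move_arm", "kwargs": {"deltas": [{"z": 0}, {"z": 0}]}}

```text
schema error: expected keys x, y, z, wx, wy, wz, hand
```

```bash
python3 - <<'E'
from h import *
go(.49,.285,.25,.31)
im,p=shot("wrist","w1"); hsv=cv2.cvtColor(im,cv2.COLOR_BGR2HSV); H,S,V=[hsv[...,i].astype(int) for i in range(3)]
for r in rects(p,(H<15)&(S>150),.084): print([np.round(a,4) for a in r])
E
```

```text
pos [0.1509 0.5026 0.2263] yaw 2.85 -> d [-0.3874 -0.1109 -0.0237] wz -34.48 F [0.3 0.1 0.1] op 0.092 q6 -0.15 t 0.2
```

View pics/w1.png

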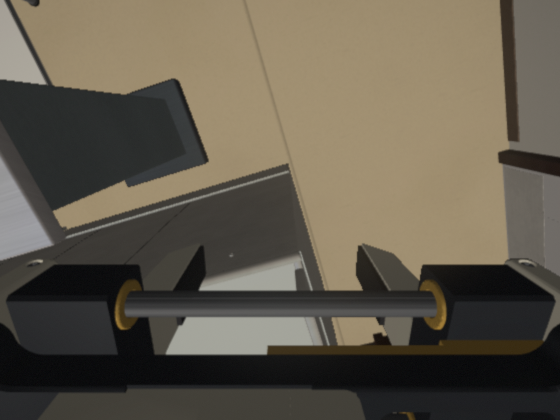

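Emit:
{"fn": "move_arm", "kwargs": {"deltas": [{"x": -0.387, "y": -0.111, "z": -0.024, "wx": 0, "wy": 0, "wz": -34.5, "hand": 1}, {"x": -0.387, "y": -0.111, "z": -0.024, "wx": 0, "wy": 0, "wz": -34.5, "hand": 1}, {"x": -0.387, "y": -0.111, "z": -0.024, "wx": 0, "wy": 0, "wz": -34.5, "hand": 1}, {"x": -0.387, "y": -0.111, "z": -0.024, "wx": 0, "wy": 0, "wz": -34.5, "hand": 1}, {"x": -0.387, "y": -0.111, "z": -0.024, "wx": 0, "wy": 0, "wz": -34.5, "hand": 1}, {"x": -0.387, "y": -0.111, "z": -0.024, "wx": 0, "wy": 0, "wz": -34.5, "hand": 1}, {"x": -0.387, "y": -0.111, "z": -0.024, "wx": 0, "wy": 0, "wz": -34.5, "hand": 1}, {"x": -0.387, "y": -0.111, "z": -0.024, "wx": 0, "wy": 0, "wz": -34.5, "hand": 1}]}}

```text
time: 1.25
tool_pos: [0.4923, 0.2829, 0.2502]
tool_rot: [-3.141, 0.0, -2.836]
contact_force: [-0.5, 0.8, -0.3]
opening: 0.0919
```

Emit:
{"fn": "move_arm", "kwargs": {"deltas": [{"x": 0, "y": 0, "z": 0, "wx": 0, "wy": 0, "wz": 0, "hand": 1}, {"x": 0, "y": 0, "z": 0, "wx": 0, "wy": 0, "wz": 0, "hand": 1}, {"x": 0, "y": 0, "z": 0, "wx": 0, "wy": 0, "wz": 0, "hand": 1}]}}

```text
time: 1.62
tool_pos: [0.4889, 0.286, 0.2509]
tool_rot: [3.141, 0.0, -2.83]
contact_force: [-0.4, 0.0, 0.0]
opening: 0.0919
```

```bash
python3 - <<'E'
from h import *
go(.49,.285,.25,.31)
im,p=shot("wrist","w2"); hsv=cv2.cvtColor(im,cv2.COLOR_BGR2HSV); H,S,V=[hsv[...,i].astype(int) for i in range(3)]
for r in rects(p,(H<15)&(S>150),.084): print([np.round(a,4) for a in r])
E
```

```text
pos [0.4889 0.286  0.2509] yaw -2.83 -> d [-0.0008 -0.0013  0.0009] wz 0.12 F [-0.4  0.   0. ] op 0.0919 q6 -1.49 t 1.625
[array([0.6732, 0.3243], dtype=float32), np.float32(0.0505), np.float32(0.0421), np.float32(2.3109), array([264.7692, 326.375 ])]
[array([0.6187, 0.3098], dtype=float32), np.float32(0.0196), np.float32(0.0073), np.float32(2.2872), array([267.2647, 287.5882])]
[array([0.488, 0.288], dtype=float32), np.float32(0.1043), np.float32(0.0353), np.float32(0.3103), array([282.2464, 183.3333])]
```

View pics/w2.png

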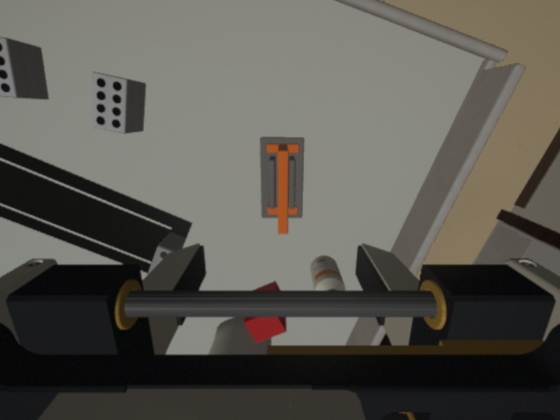

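```bash
python3 - <<'E'
from h import *
im,p=shot("wrist"); hsv=cv2.cvtColor(im,cv2.COLOR_BGR2HSV); H,S,V=[hsv[...,i].astype(int) for i in range(3)]
m=(H<15)&(S>150); m[240:]=0; m[:,:200]=0
for r in list(range(142,152,1))+list(range(155,240,6))+[232,233,234,235,236]:
    c=np.where(m[r])[0]; print(r,(c.min(),c.max(),c.mean()) if len(c) else None, end=" ")
a=ray(p,[[282.9,165],[282.9,200],[282.9,235],[282.9,147]],.084); print(a, np.linalg.norm(a[2]-a[3]), np.arctan2(*(a[0]-a[2])[::-1])%np.pi)
E
```

```text
142 None 143 None 144 (np.int64(267), np.int64(297), np.float64(281.82608695652175)) 145 (np.int64(267), np.int64(298), np.float64(282.36)) 146 (np.int64(267), np.int64(298), np.float64(282.36)) 147 (np.int64(267), np.int64(298), np.float64(282.36)) 148 (np.int64(267), np.int64(298), np.float64(282.36)) 149 (np.int64(267), np.int64(298), np.float64(282.46153846153845)) 150 (np.int64(267), np.int64(298), np.float64(282.5)) 151 (np.int64(267), np.int64(298), np.float64(282.5)) 155 (np.int64(278), np.int64(287), np.float64(282.5)) 161 (np.int64(278), np.int64(287), np.float64(282.5)) 167 (np.int64(278), np.int64(287), np.float64(282.5)) 173 (np.int64(278), np.int64(287), np.float64(282.5)) 179 (np.int64(278), np.int64(287), np.float64(282.5)) 185 (np.int64(278), np.int64(287), np.float64(282.5)) 191 (np.int64(278), np.int64(287), np.float64(282.5)) 197 (np.int64(278), np.int64(287), np.float64(282.5)) 203 (np.int64(278), np.int64(287), np.float64(282.5)) 209 (np.int64(268), np.int64(297), np.float64(282.5)) 215 (np.int64(278), np.int64(287), np.float64(282.5)) 221 (np.int64(278), np.int64(287), np.float64(282.5)) 227 (np.int64(279), np.int64(529), np.float64(309.8888888888889)) 233 (np.int64(542), np.int64(551), np.float64(546.5)) 239 (np.int64(554), np.int64(558), np.float64(556.3333333333334)) 232 (np.int64(279), np.int64(552), np.float64(371.1666666666667)) 233 (np.int64(542), np.int64(551), np.float64(546.5)) 234 (np.int64(541), np.int64(549), np.float64(544.6666666666666)) 235 (np.int64(544), np.int64(552), np.float64(548.6666666666666)) 236 (np.int64(543), np.int64(555), np.float64(548.2)) [[0.460273   0.27992323]
 [0.49918353 0.29250814]
 [0.54124249 0.30611135]
 [0.44137464 0.2738109 ]] 0.1049614481891862 0.3128129517388172
```

Emit:
{"fn": "move_arm", "kwargs": {"deltas": [{"x": -0.002, "y": 0.003, "z": 0.06, "wx": 0, "wy": 0, "wz": 0, "hand": 0.4}, {"x": -0.002, "y": 0.003, "z": 0.11, "wx": 0, "wy": 0, "wz": 0, "hand": 0.4}, {"x": -0.002, "y": 0.003, "z": 0.14, "wx": 0, "wy": 0, "wz": 0, "hand": 0.4}, {"x": -0.002, "y": 0.003, "z": 0.14, "wx": 0, "wy": 0, "wz": 0, "hand": 0.4}, {"x": -0.002, "y": 0.003, "z": 0.17, "wx": 0, "wy": 0, "wz": 0, "hand": 0.4}, {"x": -0.002, "y": 0.003, "z": 0.191, "wx": 0, "wy": 0, "wz": 0, "hand": 0.4}, {"x": -0.002, "y": 0.003, "z": 0.191, "wx": 0, "wy": 0, "wz": 0, "hand": 0.4}, {"x": -0.002, "y": 0.003, "z": 0.191, "wx": 0, "wy": 0, "wz": 0, "hand": 0.4}]}}

```text
time: 2.72
tool_pos: [0.4918, 0.2892, 0.0616]
tool_rot: [3.141, 0.003, -2.831]
contact_force: [-0.6, -0.6, 0.9]
opening: 0.0368
```

```bash
python3 - <<'E'
from h import *
go(.490,.2897,.06,.3128)
im,p=shot("wrist","w3")
E
```

```text
pos [0.4918 0.2892 0.0616] yaw -2.831 -> d [0.0016 0.001  0.0016] wz -0.13 F [-0.6 -0.6  0.9] op 0.0368 q6 -1.48 t 2.725
```

View pics/w3.png

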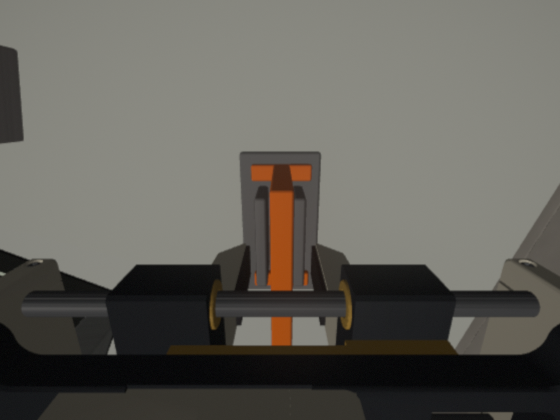

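Emit:
{"fn": "move_arm", "kwargs": {"deltas": [{"x": 0, "y": 0, "z": 0, "wx": 0, "wy": 0, "wz": 0, "hand": 0}, {"x": 0, "y": 0, "z": 0, "wx": 0, "wy": 0, "wz": 0, "hand": 0}, {"x": 0, "y": 0, "z": 0, "wx": 0, "wy": 0, "wz": 0, "hand": 0}, {"x": 0, "y": 0, "z": 0, "wx": 0, "wy": 0, "wz": 0, "hand": 0}, {"x": 0, "y": 0, "z": 0, "wx": 0, "wy": 0, "wz": 0, "hand": 0}], "grip_force": 30}}

```text
time: 3.4
tool_pos: [0.4907, 0.2887, 0.0598]
tool_rot: [3.141, 0.0, -2.831]
contact_force: [0.2, -1.0, 1.9]
opening: 0.0121
```

```bash
python3 - <<'E'
from h import *
go(.490,.2897,.06,.3128)
p=viewer.camera_params("wrist")
e=ray(p,[[282,191]],.084)[0]; s=monitor.observe(); print("near end",e,"centre",e+.05*np.array([np.cos(.3128),np.sin(.3128)]))
f=ray(p,[[241,152.5],[320,152.5]],.006).mean(0); print("holder centre",f+.058*np.array([np.cos(.3128),np.sin(.3128)]))
E
```

```text
pos [0.4907 0.2887 0.0598] yaw -2.831 -> d [ 0.0004  0.0011 -0.0002] wz -0.14 F [ 0.2 -1.   1.9] op 0.0121 q6 -1.48 t 3.4
near end [0.44331354 0.27476947] centre [0.49088732 0.29015566]
holder centre [0.49097124 0.28945222]
```

Emit:
{"fn": "move_arm", "kwargs": {"deltas": [{"x": 0, "y": 0, "z": -0.03, "wx": 0, "wy": 0, "wz": 0, "hand": 0}, {"x": 0, "y": 0, "z": -0.07, "wx": 0, "wy": 0, "wz": 0, "hand": 0}, {"x": 0, "y": 0, "z": -0.12, "wx": 0, "wy": 0, "wz": 0, "hand": 0}, {"x": 0, "y": 0, "z": -0.17, "wx": 0, "wy": 0, "wz": 0, "hand": 0}, {"x": 0, "y": 0, "z": -0.19, "wx": 0, "wy": 0, "wz": 0, "hand": 0}, {"x": 0, "y": 0, "z": -0.19, "wx": 0, "wy": 0, "wz": 0, "hand": 0}]}}

```text
time: 4.15
tool_pos: [0.4913, 0.2889, 0.251]
tool_rot: [3.141, 0.003, -2.831]
contact_force: [-0.2, 0.0, -1.5]
opening: 0.0115
```

```bash
python3 - <<'E'
from h import *
go(.665,.06,.25,-.12)
E
```

```text
pos [0.4913 0.2889 0.251 ] yaw -2.831 -> d [-0.0956 -0.271   0.0012] wz 24.66 F [-0.2  0.  -1.5] op 0.0115 q6 -1.48 t 4.15
```

Emit:
{"fn": "move_arm", "kwargs": {"deltas": [{"x": -0.096, "y": -0.271, "z": 0.0, "wx": 0, "wy": 0, "wz": 24.7, "hand": 0}, {"x": -0.096, "y": -0.271, "z": 0.0, "wx": 0, "wy": 0, "wz": 24.7, "hand": 0}, {"x": -0.096, "y": -0.271, "z": 0.0, "wx": 0, "wy": 0, "wz": 24.7, "hand": 0}, {"x": -0.096, "y": -0.271, "z": 0.0, "wx": 0, "wy": 0, "wz": 24.7, "hand": 0}, {"x": -0.096, "y": -0.271, "z": 0.0, "wx": 0, "wy": 0, "wz": 24.7, "hand": 0}, {"x": -0.096, "y": -0.271, "z": 0.0, "wx": 0, "wy": 0, "wz": 24.7, "hand": 0}, {"x": -0.096, "y": -0.271, "z": 0.0, "wx": 0, "wy": 0, "wz": 24.7, "hand": 0}, {"x": -0.096, "y": -0.271, "z": 0.0, "wx": 0, "wy": 0, "wz": 24.7, "hand": 0}]}}

```text
time: 5.15
tool_pos: [0.6642, 0.0612, 0.2493]
tool_rot: [3.141, -0.001, 3.022]
contact_force: [0.8, -0.3, -1.5]
opening: 0.0121
```

```bash
python3 - <<'E'
from h import *
go(.647,.146,.25,-.12)
im,p=shot("wrist","w4"); np.savez("w4.npz",**{k:p[k] for k in p})
E
```

```text
pos [0.6642 0.0612 0.2493] yaw 3.022 -> d [ 0.0271  0.0821 -0.0006] wz 0.05 F [ 0.8 -0.3 -1.5] op 0.0121 q6 -1.47 t 5.15
```

View pics/w4.png

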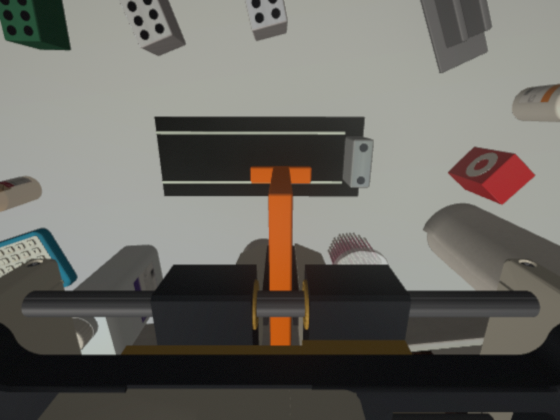

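```bash
cat > mat.py <<'E'
from h import *
def edge(g,u0,v0,du,dv,n):
    "sub-pixel place of the strongest step along a short scan"
    t=np.arange(-n,n+.1,.25); q=cv2.remap(g,(u0+du*t).astype(np.float32)[None],(v0+dv*t).astype(np.float32)[None],cv2.INTER_LINEAR)[0].astype(float)
    d=np.abs(np.gradient(cv2.GaussianBlur(q[None],(7,1),0)[0])); d[:4]=d[-4:]=0; k=d>d.max()*.5; o=(t*d*k).sum()/(d*k).sum(); return u0+du*o,v0+dv*o
E
python3 - <<'E'
from mat import *
im=cv2.imread("pics/w4.png"); g=cv2.cvtColor(im,cv2.COLOR_BGR2GRAY); p=dict(np.load("w4.npz"))
near=np.array([edge(g,u,117,0,1,6) for u in range(180,340,10)]); left=np.array([edge(g,156+(v-117)*7/78,v,1,0,6) for v in (121,124,127,145,155,165,175,190)])
far=np.array([edge(g,u,195,0,1,6) for u in list(range(180,250,10))+[310,320,330,340]])
stop=np.array([edge(g,345,v,1,0,8) for v in range(148,178,4)])
def line(q,z):
    w=ray(p,q,z); vx,vy,x,y=cv2.fitLine(w.astype(np.float32),cv2.DIST_HUBER,0,.001,.001).ravel(); return np.array([x,y]),np.arctan2(vy,vx)%np.pi
N=line(near,.003); F=line(far,.003); L=line(left,.003); S=line(stop,.003)
for n,l in zip("N F L S".split(),(N,F,L,S)): print(n,l[0],round(l[1],4))
print(near.round(1)[::4].tolist(),left.round(1)[::3].tolist(),stop.round(1).tolist())
a=(N[1]+F[1])/2; Y=np.array([np.cos(a),np.sin(a)]); X=np.array([Y[1],-Y[0]])
print("width",(F[0]-N[0])@X,"len L->stop face",(S[0]-L[0])@Y, "expect .110, .255")
cx=((F[0]+N[0])/2)@X; sy=S[0]@Y; ly=L[0]@Y
print("yaw",a-np.pi/2,"centre by stop",X*cx+Y*(sy-.115),"by left",X*cx+Y*(ly+.14))
E
```

```text
N [0.57677495 0.01271953] 1.4501
F [0.68582404 0.00446027] 1.4462
L [ 0.6087005  -0.10077436] 3.0201
S [0.65521264 0.15391319] 3.1153
[[180.0, 116.2], [220.0, 116.2], [260.0, 116.2], [300.0, 116.1]] [[154.6, 121.0], [157.6, 145.0], [161.5, 175.0]] [[344.6, 148.0], [345.5, 152.0], [345.6, 156.0], [346.0, 160.0], [346.2, 164.0], [346.4, 168.0], [345.8, 172.0], [345.3, 176.0]]
width 0.10924032 len L->stop face 0.25846484 expect .110, .255
yaw -0.12265754 centre by stop [0.635234   0.04050554] by left [0.6348101  0.03706673]
```

```bash
python3 - <<'E'
from h import *
go(.6476,.1419,.062,-.1223)
E
```

```text
pos [0.6643 0.0612 0.2497] yaw 3.022 -> d [0.0261 0.0781 0.1877] wz 0.18 F [ 0.2  0.8 -0.9] op 0.0117 q6 -1.47 t 5.2
```

Emit:
{"fn": "move_arm", "kwargs": {"deltas": [{"x": 0.026, "y": 0.078, "z": 0.0, "wx": 0, "wy": 0, "wz": 0.2, "hand": 0}, {"x": 0.026, "y": 0.078, "z": 0.0, "wx": 0, "wy": 0, "wz": 0.2, "hand": 0}, {"x": 0.026, "y": 0.078, "z": 0.05, "wx": 0, "wy": 0, "wz": 0.2, "hand": 0}, {"x": 0.026, "y": 0.078, "z": 0.1, "wx": 0, "wy": 0, "wz": 0.2, "hand": 0}, {"x": 0.026, "y": 0.078, "z": 0.13, "wx": 0, "wy": 0, "wz": 0.2, "hand": 0}, {"x": 0.026, "y": 0.078, "z": 0.16, "wx": 0, "wy": 0, "wz": 0.2, "hand": 0}, {"x": 0.026, "y": 0.078, "z": 0.188, "wx": 0, "wy": 0, "wz": 0.2, "hand": 0}, {"x": 0.026, "y": 0.078, "z": 0.188, "wx": 0, "wy": 0, "wz": 0.2, "hand": 0}]}}

```text
time: 6.2
tool_pos: [0.647, 0.1408, 0.0599]
tool_rot: [-3.141, -0.004, 3.018]
contact_force: [-0.0, -0.9, -1.7]
opening: 0.0116
```

Emit:
{"fn": "move_arm", "kwargs": {"deltas": [{"x": 0, "y": 0, "z": 0.003, "wx": 0, "wy": 0, "wz": 0, "hand": 0}, {"x": 0, "y": 0, "z": 0.004, "wx": 0, "wy": 0, "wz": 0, "hand": 0}, {"x": 0, "y": 0, "z": 0.004, "wx": 0, "wy": 0, "wz": 0, "hand": 0}]}}

```text
time: 6.58
tool_pos: [0.6489, 0.1406, 0.0587]
tool_rot: [3.141, 0.001, 3.017]
contact_force: [0.3, 0.7, -1.4]
opening: 0.0118
```

```bash
python3 - <<'E'
from h import *
go(.6476,.1419,.057,-.1223)
im,p=shot("wrist","w5")
E
```

```text
pos [0.6489 0.1406 0.0587] yaw 3.017 -> d [0.0014 0.0012 0.0016] wz -0.11 F [ 0.3  0.7 -1.4] op 0.0118 q6 -1.35 t 6.575
```

View pics/w5.png

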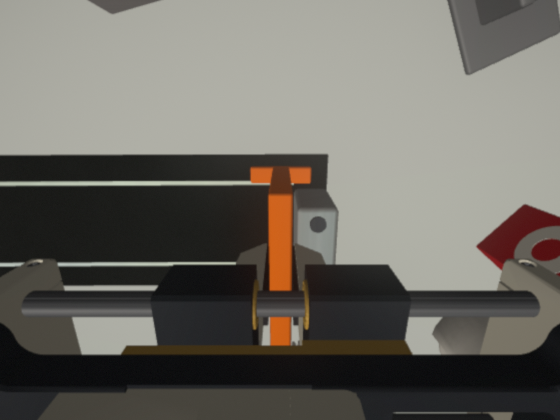

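Emit:
{"fn": "move_arm", "kwargs": {"deltas": [{"x": 0.001, "y": 0.002, "z": 0.0, "wx": 0, "wy": 0, "wz": 0, "hand": 0}, {"x": 0.001, "y": 0.003, "z": 0.0, "wx": 0, "wy": 0, "wz": 0, "hand": 0}, {"x": 0.001, "y": 0.003, "z": 0.0, "wx": 0, "wy": 0, "wz": 0, "hand": 0}, {"x": 0.001, "y": 0.003, "z": 0.0, "wx": 0, "wy": 0, "wz": 0, "hand": 0}]}}

```text
time: 7.12
tool_pos: [0.6479, 0.1436, 0.0577]
tool_rot: [3.142, 0.0, 3.017]
contact_force: [0.1, 0.4, -1.8]
opening: 0.0118
```

Emit:
{"fn": "move_arm", "kwargs": {"deltas": [{"x": 0, "y": 0.001, "z": 0.0, "wx": 0, "wy": 0, "wz": 0, "hand": 0}, {"x": 0, "y": 0.001, "z": 0.0, "wx": 0, "wy": 0, "wz": 0, "hand": 0}, {"x": 0, "y": 0.001, "z": 0.0, "wx": 0, "wy": 0, "wz": 0, "hand": 0}]}}

```text
time: 7.5
tool_pos: [0.648, 0.1445, 0.0577]
tool_rot: [-3.142, -0.0, 3.017]
contact_force: [-0.2, 0.0, -1.6]
opening: 0.012
```

Emit:
{"fn": "move_arm", "kwargs": {"deltas": [{"x": 0, "y": 0.001, "z": 0.0, "wx": 0, "wy": 0, "wz": 0, "hand": 0}, {"x": 0, "y": 0.001, "z": 0.0, "wx": 0, "wy": 0, "wz": 0, "hand": 0}, {"x": 0, "y": 0.001, "z": 0.0, "wx": 0, "wy": 0, "wz": 0, "hand": 0}]}}

```text
time: 7.88
tool_pos: [0.648, 0.1447, 0.0577]
tool_rot: [-3.14, -0.0, 3.017]
contact_force: [-0.9, -5.4, -0.6]
opening: 0.0119
```

```bash
python3 - <<'E'
from h import *
go(.6476,.1419,.057,-.1223)
E
```

```text
pos [0.648  0.1447 0.0577] yaw 3.017 -> d [ 0.0001 -0.0028  0.0007] wz -0.12 F [-0.9 -5.4 -0.6] op 0.0119 q6 -1.34 t 7.875
```

Emit:
{"fn": "move_arm", "kwargs": {"deltas": [{"x": 0, "y": -0.001, "z": 0.001, "wx": 0, "wy": 0, "wz": 0, "hand": 0}, {"x": 0, "y": -0.001, "z": 0.002, "wx": 0, "wy": 0, "wz": 0, "hand": 0}, {"x": 0, "y": -0.001, "z": 0.002, "wx": 0, "wy": 0, "wz": 0, "hand": 0}]}}

```text
time: 8.25
tool_pos: [0.6482, 0.1446, 0.0568]
tool_rot: [3.141, 0.001, 3.017]
contact_force: [-2.4, -3.7, 5.4]
opening: 0.0117
```

Emit:
{"fn": "move_arm", "kwargs": {"deltas": [{"x": 0, "y": 0, "z": 0, "wx": 0, "wy": 0, "wz": 0, "hand": 0.25}, {"x": 0, "y": 0, "z": 0, "wx": 0, "wy": 0, "wz": 0, "hand": 0.35}, {"x": 0, "y": 0, "z": 0, "wx": 0, "wy": 0, "wz": 0, "hand": 0.4}, {"x": 0, "y": 0, "z": 0, "wx": 0, "wy": 0, "wz": 0, "hand": 0.4}, {"x": 0, "y": 0, "z": -0.04, "wx": 0, "wy": 0, "wz": 0, "hand": 0.4}, {"x": 0, "y": 0, "z": -0.09, "wx": 0, "wy": 0, "wz": 0, "hand": 0.4}, {"x": 0, "y": 0, "z": -0.15, "wx": 0, "wy": 0, "wz": 0, "hand": 1}, {"x": 0, "y": 0, "z": -0.19, "wx": 0, "wy": 0, "wz": 0, "hand": 1}]}}

```text
time: 9.25
tool_pos: [0.6485, 0.1447, 0.2491]
tool_rot: [3.141, 0.004, 3.017]
contact_force: [0.5, 0.5, -0.4]
opening: 0.0519
```

```bash
python3 - <<'E'
from h import *
go(.49,.075,.25,.15)
im,p=shot("top","t2"); 
E
```

```text
pos [0.6485 0.1447 0.2491] yaw 3.017 -> d [ 0.1486 -0.0888 -0.0015] wz -15.71 F [ 0.5  0.5 -0.4] op 0.0519 q6 -1.34 t 9.25
```

```bash
python3 - <<'E'
from h import *
go(.46,.06,.25,1.7)
E
```

```text
pos [0.6501 0.1449 0.2547] yaw 3.017 -> d [ 0.1781 -0.1078  0.0024] wz 75.48 F [-0.3  0.2  3.8] op 0.0566 q6 -1.34 t 9.3
```

Emit:
{"fn": "move_arm", "kwargs": {"deltas": [{"x": 0.06, "y": -0.036, "z": 0.0, "wx": 0, "wy": 0, "wz": 10, "hand": 1}, {"x": 0.12, "y": -0.072, "z": 0.0, "wx": 0, "wy": 0, "wz": 20, "hand": 1}, {"x": 0.178, "y": -0.108, "z": 0.0, "wx": 0, "wy": 0, "wz": 30, "hand": 1}, {"x": 0.178, "y": -0.108, "z": 0.0, "wx": 0, "wy": 0, "wz": 40, "hand": 1}, {"x": 0.178, "y": -0.108, "z": 0.0, "wx": 0, "wy": 0, "wz": 50, "hand": 1}, {"x": 0.178, "y": -0.108, "z": 0.0, "wx": 0, "wy": 0, "wz": 60, "hand": 1}, {"x": 0.178, "y": -0.108, "z": 0.0, "wx": 0, "wy": 0, "wz": 70, "hand": 1}, {"x": 0.178, "y": -0.108, "z": 0.0, "wx": 0, "wy": 0, "wz": 75.5, "hand": 1}]}}

```text
time: 10.3
tool_pos: [0.4579, 0.0595, 0.2456]
tool_rot: [3.141, -0.0, 1.695]
contact_force: [-0.3, 0.2, -0.1]
opening: 0.0921
```

Emit:
{"fn": "move_arm", "kwargs": {"deltas": [{"x": 0, "y": 0, "z": 0, "wx": 0, "wy": 0, "wz": 0, "hand": 1}, {"x": 0, "y": 0, "z": 0, "wx": 0, "wy": 0, "wz": 0, "hand": 1}]}}

```text
time: 10.55
tool_pos: [0.4579, 0.0595, 0.2457]
tool_rot: [3.142, -0.0, 1.702]
contact_force: [-0.8, -1.2, -0.2]
opening: 0.0919
```

```bash
python3 - <<'E'
from h import *
go(.46,.06,.25,1.7)
im,p=shot("wrist","w6"); t,_=shot("top")
cv2.imwrite("pics/w6c.png",np.vstack([im[:300],cv2.resize(t[140:290,100:380],None,fx=2,fy=2)]))
E
```

```text
pos [0.4579 0.0595 0.2457] yaw 1.702 -> d [ 0.0002  0.0021 -0.0043] wz 0.09 F [-0.8 -1.2 -0.2] op 0.0919 q6 -0.17 t 10.55
```

View pics/w6c.png

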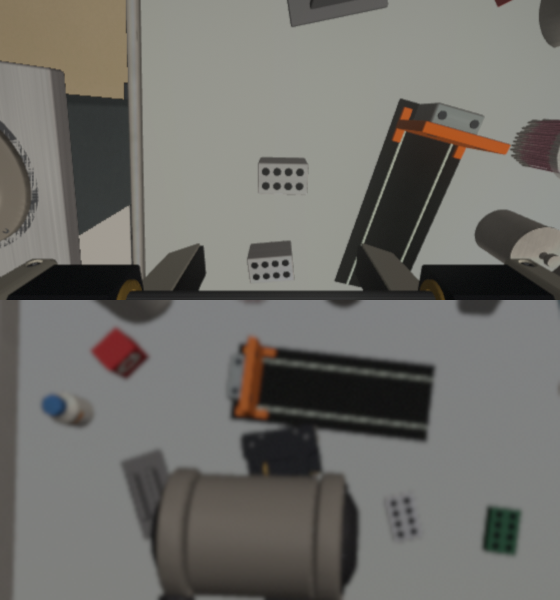

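```bash
cat > wells.py <<'E'
from h import *
def wells(im,p,z,box,thr=70,amin=8,amax=200):
    "centre and yaw of a block from its well mouths inside box u0,u1,v0,v1 (mouths: dark blobs)"
    g=cv2.cvtColor(im,cv2.COLOR_BGR2GRAY); m=np.zeros_like(g); u0,u1,v0,v1=box; m[v0:v1,u0:u1]=(g[v0:v1,u0:u1]<thr)
    n,_,st,ce=cv2.connectedComponentsWithStats(m,connectivity=4)
    c=np.array([ce[i] for i in range(1,n) if amin<=st[i,4]<=amax and .4<st[i,2]/st[i,3]<2.5])
    w=ray(p,c,z); r=cv2.minAreaRect((w*1000).astype(np.float32)); b=cv2.boxPoints(r)/1000
    l=max((b[1]-b[0],b[2]-b[1]),key=np.linalg.norm); a=(np.arctan2(l[1],l[0])+np.pi/2)%np.pi-np.pi/2
    print(len(c),"wells, mean",w.mean(0).round(4),"rect centre",b.mean(0).round(4),"yaw",round(float(a),3),"size",np.round(r[1],1)); return b.mean(0),a
E
python3 - <<'E'
from wells import *
im,p=shot("wrist","w6b")
c,a=wells(im,p,.05,(255,312,166,196)); wells(im,p,.05,(250,295,256,284))
go(*c,.21,a+np.pi/2)
E
```

```text
8 wells, mean [0.4591 0.067 ] rect centre [0.4591 0.067 ] yaw 0.111 size [42.2 18. ]
8 wells, mean [ 0.4593 -0.0612] rect centre [ 0.4592 -0.0613] yaw 0.218 size [42.1 18.2]
pos [0.458  0.0595 0.2457] yaw 1.701 -> d [0.0073 0.0021 0.0357] wz 1.07 F [-0.3 -0.3  0.3] op 0.0917 q6 -0.17 t 10.7
```

Emit:
{"fn": "move_arm", "kwargs": {"deltas": [{"x": 0.007, "y": 0.002, "z": 0.06, "wx": 0, "wy": 0, "wz": 1.1, "hand": 1}, {"x": 0.007, "y": 0.002, "z": 0.11, "wx": 0, "wy": 0, "wz": 1.1, "hand": 1}, {"x": 0.007, "y": 0.002, "z": 0.16, "wx": 0, "wy": 0, "wz": 1.1, "hand": 1}, {"x": 0.007, "y": 0.002, "z": 0.16, "wx": 0, "wy": 0, "wz": 1.1, "hand": 1}, {"x": 0.007, "y": 0.002, "z": 0.19, "wx": 0, "wy": 0, "wz": 1.1, "hand": 1}, {"x": 0.007, "y": 0.002, "z": 0.21, "wx": 0, "wy": 0, "wz": 1.1, "hand": 1}, {"x": 0.007, "y": 0.002, "z": 0.223, "wx": 0, "wy": 0, "wz": 1.1, "hand": 1}, {"x": 0.007, "y": 0.002, "z": 0.223, "wx": 0, "wy": 0, "wz": 1.1, "hand": 1}]}}

```text
time: 11.7
tool_pos: [0.4596, 0.0667, 0.0233]
tool_rot: [3.141, 0.0, 1.681]
contact_force: [-0.2, -0.5, 0.3]
opening: 0.0919
```

Emit:
{"fn": "move_arm", "kwargs": {"deltas": [{"x": 0, "y": 0, "z": 0, "wx": 0, "wy": 0, "wz": 0, "hand": 0.4}, {"x": 0, "y": 0, "z": 0, "wx": 0, "wy": 0, "wz": 0, "hand": 0.4}, {"x": 0, "y": 0, "z": 0, "wx": 0, "wy": 0, "wz": 0, "hand": 0.4}, {"x": 0, "y": 0, "z": 0, "wx": 0, "wy": 0, "wz": 0, "hand": 0.4}, {"x": 0, "y": 0, "z": 0, "wx": 0, "wy": 0, "wz": 0, "hand": 0.4}]}}

```text
time: 12.32
tool_pos: [0.4593, 0.0667, 0.023]
tool_rot: [3.141, -0.0, 1.68]
contact_force: [-0.8, 0.5, 4.9]
opening: 0.0617
```

```bash
python3 - <<'E'
from h import *
go(.4591,.067,.022,.111+np.pi/2)
E
```

```text
pos [0.4593 0.0667 0.023 ] yaw 1.68 -> d [ 0.0003 -0.0002  0.001 ] wz -0.08 F [-0.8  0.5  4.9] op 0.0617 q6 -0.13 t 12.325
```

Emit:
{"fn": "move_arm", "kwargs": {"deltas": [{"x": 0, "y": 0, "z": -0.03, "wx": 0, "wy": 0, "wz": 0, "hand": 0.4}, {"x": 0, "y": 0, "z": -0.07, "wx": 0, "wy": 0, "wz": 0, "hand": 0.4}, {"x": 0, "y": 0, "z": -0.12, "wx": 0, "wy": 0, "wz": 0, "hand": 0.4}, {"x": 0, "y": 0, "z": -0.14, "wx": 0, "wy": 0, "wz": 0, "hand": 0.4}, {"x": 0, "y": 0, "z": -0.14, "wx": 0, "wy": 0, "wz": 0, "hand": 0.4}]}}

```text
time: 12.95
tool_pos: [0.4595, 0.0667, 0.1635]
tool_rot: [3.139, 0.0, 1.68]
contact_force: [0.0, -0.3, -3.7]
opening: 0.0619
```

```bash
python3 - <<'E'
from h import *
go(.6445,.1163,.16,1.4485)
E
```

```text
pos [0.4595 0.0667 0.1635] yaw 1.68 -> d [0.0291 0.1893 0.0039] wz 13.29 F [ 0.  -0.3 -3.7] op 0.0619 q6 -0.13 t 12.95
```

Emit:
{"fn": "move_arm", "kwargs": {"deltas": [{"x": 0.029, "y": 0.189, "z": 0, "wx": 0, "wy": 0, "wz": 13.3, "hand": 0.4}, {"x": 0.029, "y": 0.189, "z": 0, "wx": 0, "wy": 0, "wz": 13.3, "hand": 0.4}, {"x": 0.029, "y": 0.189, "z": 0, "wx": 0, "wy": 0, "wz": 13.3, "hand": 0.4}, {"x": 0.029, "y": 0.189, "z": 0, "wx": 0, "wy": 0, "wz": 13.3, "hand": 0.4}, {"x": 0.029, "y": 0.189, "z": 0, "wx": 0, "wy": 0, "wz": 13.3, "hand": 0.4}, {"x": 0.029, "y": 0.189, "z": 0, "wx": 0, "wy": 0, "wz": 13.3, "hand": 0.4}]}}

```text
time: 13.7
tool_pos: [0.6423, 0.1159, 0.1622]
tool_rot: [-3.14, 0.0, 1.448]
contact_force: [0.1, 0.3, -3.3]
opening: 0.0621
```

```bash
python3 - <<'E'
from h import *
go(.6445,.1163,.029,1.4485)
im,p=shot("wrist","w7")
E
```

```text
pos [0.6423 0.1159 0.1622] yaw 1.448 -> d [0.0007 0.0024 0.1332] wz -0.02 F [ 0.1  0.3 -3.3] op 0.0621 q6 0.18 t 13.7
```

View pics/w7.png

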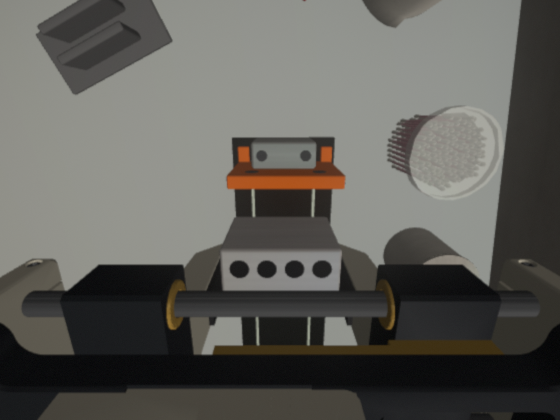

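Emit:
{"fn": "move_arm", "kwargs": {"deltas": [{"x": 0.001, "y": 0.002, "z": 0, "wx": 0, "wy": 0, "wz": 0, "hand": 0.4}, {"x": 0.001, "y": 0.002, "z": 0.04, "wx": 0, "wy": 0, "wz": 0, "hand": 0.4}, {"x": 0.001, "y": 0.002, "z": 0.08, "wx": 0, "wy": 0, "wz": 0, "hand": 0.4}, {"x": 0.001, "y": 0.002, "z": 0.11, "wx": 0, "wy": 0, "wz": 0, "hand": 0.4}, {"x": 0.001, "y": 0.002, "z": 0.125, "wx": 0, "wy": 0, "wz": 0, "hand": 0.4}, {"x": 0.001, "y": 0.002, "z": 0.133, "wx": 0, "wy": 0, "wz": 0, "hand": 0.4}, {"x": 0.001, "y": 0.002, "z": 0.135, "wx": 0, "wy": 0, "wz": 0, "hand": 0.4}, {"x": 0.001, "y": 0.002, "z": 0.135, "wx": 0, "wy": 0, "wz": 0, "hand": 0.4}]}}

```text
time: 14.75
tool_pos: [0.6465, 0.117, 0.0288]
tool_rot: [3.14, -0.0, 1.448]
contact_force: [0.2, -1.5, -3.4]
opening: 0.0617
```

```bash
python3 - <<'E'
from h import *
go(.6451,.1213,.0262,1.4485)
E
```

```text
pos [0.6465 0.117  0.0288] yaw 1.448 -> d [ 0.0041 -0.0019  0.0026] wz -0.01 F [ 0.2 -1.5 -3.4] op 0.0617 q6 0.18 t 14.75
```

Emit:
{"fn": "move_arm", "kwargs": {"deltas": [{"x": 0.001, "y": -0.001, "z": 0.0015, "wx": 0, "wy": 0, "wz": 0, "hand": 0.4}, {"x": 0.003, "y": -0.001, "z": 0.0015, "wx": 0, "wy": 0, "wz": 0, "hand": 0.4}, {"x": 0.003, "y": -0.001, "z": 0.0015, "wx": 0, "wy": 0, "wz": 0, "hand": 0.4}]}}

```text
time: 15.12
tool_pos: [0.6453, 0.1186, 0.0268]
tool_rot: [3.141, 0.002, 1.448]
contact_force: [-1.4, -6.4, -1.7]
opening: 0.0618
```

Emit:
{"fn": "move_arm", "kwargs": {"deltas": [{"x": 0.001, "y": 0, "z": 0, "wx": 0, "wy": 0, "wz": 0, "hand": 0.4}, {"x": 0.001, "y": 0, "z": 0, "wx": 0, "wy": 0, "wz": 0, "hand": 0.4}, {"x": 0.001, "y": 0, "z": 0, "wx": 0, "wy": 0, "wz": 0, "hand": 0.4}]}}

```text
time: 15.5
tool_pos: [0.6453, 0.1186, 0.0268]
tool_rot: [3.142, 0.003, 1.448]
contact_force: [-2.1, -9.7, -0.3]
opening: 0.0615
```

```bash
python3 - <<'E'
from h import *
go(.6451,.1213,.0262,1.4485)
E
```

```text
pos [0.6453 0.1186 0.0268] yaw 1.448 -> d [ 0.0027 -0.0005  0.0006] wz -0.01 F [-2.1 -9.7 -0.3] op 0.0615 q6 0.19 t 15.5
```

```bash
python3 - <<'E'
from h import *
im,p=shot("wrist","w8"); t,_=shot("scene"); 
cv2.imwrite("pics/w8c.png",np.vstack([im[130:310],cv2.resize(t[150:250,190:350],(560,350),interpolation=cv2.INTER_CUBIC)]))
E
```

```text
(no output)
```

View pics/w8c.png

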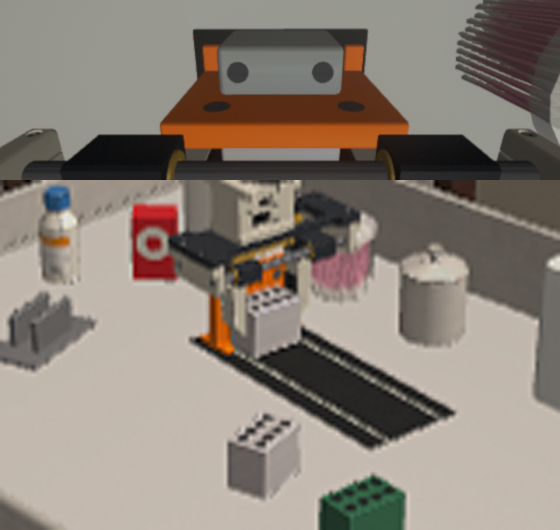

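Emit:
{"fn": "move_arm", "kwargs": {"deltas": [{"x": -0.001, "y": 0, "z": 0.001, "wx": 0, "wy": 0, "wz": 0, "hand": 0.4}, {"x": -0.001, "y": 0, "z": 0.002, "wx": 0, "wy": 0, "wz": 0, "hand": 0.4}, {"x": -0.001, "y": 0, "z": 0.002, "wx": 0, "wy": 0, "wz": 0, "hand": 0.4}]}}

```text
time: 15.98
tool_pos: [0.6454, 0.1186, 0.0261]
tool_rot: [3.141, 0.002, 1.448]
contact_force: [-4.0, -6.5, 7.1]
opening: 0.0618
```

Emit:
{"fn": "move_arm", "kwargs": {"deltas": [{"x": 0, "y": 0, "z": 0, "wx": 0, "wy": 0, "wz": 0, "hand": 0.85}, {"x": 0, "y": 0, "z": 0, "wx": 0, "wy": 0, "wz": 0, "hand": 0.85}, {"x": 0, "y": 0, "z": 0, "wx": 0, "wy": 0, "wz": 0, "hand": 0.85}, {"x": 0, "y": 0, "z": -0.03, "wx": 0, "wy": 0, "wz": 0, "hand": 0.85}, {"x": 0, "y": 0, "z": -0.08, "wx": 0, "wy": 0, "wz": 0, "hand": 0.85}, {"x": 0, "y": 0, "z": -0.14, "wx": 0, "wy": 0, "wz": 0, "hand": 0.85}, {"x": -0.03, "y": 0, "z": -0.2, "wx": 0, "wy": 0, "wz": 0, "hand": 0.85}, {"x": -0.03, "y": 0, "z": -0.2, "wx": 0, "wy": 0, "wz": 0, "hand": 0.85}]}}

```text
time: 16.98
tool_pos: [0.6436, 0.0891, 0.2299]
tool_rot: [3.132, -0.001, 1.447]
contact_force: [-0.1, -0.0, -0.4]
opening: 0.078
```

```bash
python3 - <<'E'
from h import *
go(.647,.146,.25,1.4485)
im,p=shot("wrist","w9")
E
```

```text
pos [0.6436 0.0891 0.2299] yaw 1.447 -> d [ 0.0569 -0.0035 -0.0201] wz -0.09 F [-0.1 -0.  -0.4] op 0.078 q6 0.14 t 16.975
```

View pics/w9.png

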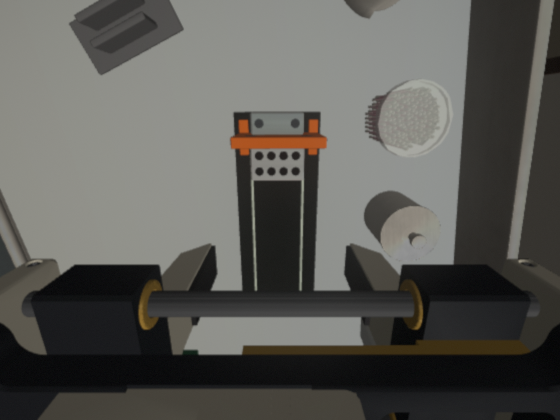

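```bash
python3 - <<'E'
from wells import *
im,p=shot("wrist")
c,a=wells(im,p,.053,(252,304,150,180),thr=60)
g=cv2.cvtColor(im,cv2.COLOR_BGR2GRAY); q=[]
for u in (259,295):
    s=255-g[118:130,u-7:u+8].astype(float); s-=np.median(s); s[s<15]=0; v,h=np.mgrid[118:130,u-7:u+8]; q.append(((h*s).sum()/s.sum(),(v*s).sum()/s.sum()))
w=ray(p,q,.053); print(q,w); m=w.mean(0); a=-.1223; X=np.array([np.cos(a),np.sin(a)]); Y=np.array([-X[1],X[0]])
print("stop->block y",(m-c)@Y,"x",(c-m)@X,"stop centre -> mat centre",m-Y*.1275, "block in mat (M)",(c-[.635,.0389])@X,(c-[.635,.0389])@Y)
E
```

```text
8 wells, mean [0.6451 0.1188] rect centre [0.6451 0.1188] yaw -0.123 size [18.2 42.2]
[(np.float64(259.2673860911271), np.float64(123.43804956035171)), (np.float64(296.6236559139785), np.float64(123.22894954507858))] [[0.629627   0.16560425]
 [0.67032517 0.1606854 ]]
stop->block y 0.04460926167146103 x 0.0005651291036009474 stop centre -> mat centre [0.63442168 0.03659716] block in mat (M) 0.00027206316280514037 0.0805345499481948
```

Emit:
{"fn": "move_arm", "kwargs": {"deltas": [{"x": 0.057, "y": -0.003, "z": -0.02, "wx": 0, "wy": 0, "wz": -10, "hand": 0.4}, {"x": 0.057, "y": -0.003, "z": -0.02, "wx": 0, "wy": 0, "wz": -20, "hand": 0.4}, {"x": 0.057, "y": -0.003, "z": -0.02, "wx": 0, "wy": 0, "wz": -30, "hand": 0.4}, {"x": 0.057, "y": -0.003, "z": -0.02, "wx": 0, "wy": 0, "wz": -40, "hand": 0.4}, {"x": 0.057, "y": -0.003, "z": -0.02, "wx": 0, "wy": 0, "wz": -50, "hand": 0.4}, {"x": 0.057, "y": -0.003, "z": -0.02, "wx": 0, "wy": 0, "wz": -60, "hand": 0.4}, {"x": 0.057, "y": -0.003, "z": -0.02, "wx": 0, "wy": 0, "wz": -70, "hand": 0.4}, {"x": 0.057, "y": -0.003, "z": -0.02, "wx": 0, "wy": 0, "wz": -80, "hand": 0.4}]}}

```text
time: 18.08
tool_pos: [0.6446, 0.1479, 0.2413]
tool_rot: [-3.14, -0.005, 2.851]
contact_force: [-0.1, 0.0, -0.0]
opening: 0.0365
```

Emit:
{"fn": "move_arm", "kwargs": {"deltas": [{"x": 0, "y": 0, "z": 0, "wx": 0, "wy": 0, "wz": -10, "hand": 0.4}, {"x": 0, "y": 0, "z": 0, "wx": 0, "wy": 0, "wz": -10, "hand": 0.4}, {"x": 0, "y": 0, "z": 0, "wx": 0, "wy": 0, "wz": -10, "hand": 0.4}]}}

```text
time: 18.45
tool_pos: [0.6451, 0.1475, 0.2428]
tool_rot: [-3.141, -0.002, 3.016]
contact_force: [-0.5, 0.8, 0.1]
opening: 0.037
```

```bash
python3 - <<'E'
from h import *
go(.6483,.1446,.0575,-.1223)
im,p=shot("wrist"); hsv=cv2.cvtColor(im,cv2.COLOR_BGR2HSV); H,S,V=[hsv[...,i].astype(int) for i in range(3)]
m=(H<15)&(S>150); m[238:]=0; 
for r in rects(p,m,.081): print([np.round(a,4) for a in r])
c=[(r,)+tuple(np.where(m[r])[0][[0,-1]]) for r in range(120,238,8) if m[r].any()]; print(c)
E
```

```text
pos [0.6451 0.1475 0.2428] yaw 3.016 -> d [-0.0039 -0.0024  0.1853] wz -0.18 F [-0.5  0.8  0.1] op 0.037 q6 -1.34 t 18.45
[array([0.6791, 0.3183], dtype=float32), np.float32(0.0469), np.float32(0.0463), np.float32(0.7496), array([431.6667, 205.4841])]
[array([0.6454, 0.1454], dtype=float32), np.float32(0.1054), np.float32(0.0361), np.float32(3.0144), array([278.1388, 185.0427])]
[(120, np.int64(472), np.int64(473)), (152, np.int64(262), np.int64(294)), (160, np.int64(273), np.int64(283)), (168, np.int64(273), np.int64(282)), (176, np.int64(274), np.int64(282)), (184, np.int64(274), np.int64(444)), (192, np.int64(274), np.int64(452)), (200, np.int64(274), np.int64(460)), (208, np.int64(274), np.int64(451)), (216, np.int64(273), np.int64(443)), (224, np.int64(274), np.int64(434)), (232, np.int64(274), np.int64(282))]
```

Emit:
{"fn": "move_arm", "kwargs": {"deltas": [{"x": -0.003, "y": -0.002, "z": 0.05, "wx": 0, "wy": 0, "wz": -0.2, "hand": 0.4}, {"x": -0.003, "y": -0.002, "z": 0.1, "wx": 0, "wy": 0, "wz": -0.2, "hand": 0.4}, {"x": -0.003, "y": -0.002, "z": 0.13, "wx": 0, "wy": 0, "wz": -0.2, "hand": 0.4}, {"x": -0.003, "y": -0.002, "z": 0.13, "wx": 0, "wy": 0, "wz": -0.2, "hand": 0.4}, {"x": -0.003, "y": -0.002, "z": 0.15, "wx": 0, "wy": 0, "wz": -0.2, "hand": 0.4}, {"x": -0.003, "y": -0.002, "z": 0.17, "wx": 0, "wy": 0, "wz": -0.2, "hand": 0.4}, {"x": -0.003, "y": -0.002, "z": 0.184, "wx": 0, "wy": 0, "wz": -0.2, "hand": 0.4}, {"x": -0.003, "y": -0.002, "z": 0.184, "wx": 0, "wy": 0, "wz": -0.2, "hand": 0.4}]}}

```text
time: 19.5
tool_pos: [0.6482, 0.1449, 0.0602]
tool_rot: [-3.142, -0.001, 3.022]
contact_force: [0.3, 0.0, 0.9]
opening: 0.0369
```

Emit:
{"fn": "move_arm", "kwargs": {"deltas": [{"x": 0, "y": 0, "z": 0, "wx": 0, "wy": 0, "wz": 0, "hand": 0.4}]}}

```text
time: 19.62
tool_pos: [0.649, 0.145, 0.0615]
tool_rot: [3.141, 0.002, 3.022]
contact_force: [0.0, -0.9, 0.1]
opening: 0.0367
```

```bash
python3 - <<'E'
from h import *
go(.6483,.1446,.0575,-.1223)
E
```

```text
pos [0.649  0.145  0.0615] yaw 3.022 -> d [ 0.0007 -0.0004  0.004 ] wz 0.17 F [ 0.  -0.9  0.1] op 0.0367 q6 -1.35 t 19.625
```

Down 3 mm more, close, lift.

Emit:
{"fn": "move_arm", "kwargs": {"deltas": [{"x": 0, "y": 0, "z": 0.0025, "wx": 0, "wy": 0, "wz": 0.2, "hand": 0.4}, {"x": 0, "y": 0, "z": 0.0025, "wx": 0, "wy": 0, "wz": 0.2, "hand": 0}, {"x": 0, "y": 0, "z": 0.0025, "wx": 0, "wy": 0, "wz": 0.2, "hand": 0}, {"x": 0, "y": 0, "z": 0.0025, "wx": 0, "wy": 0, "wz": 0.2, "hand": 0}, {"x": 0, "y": 0, "z": 0.0025, "wx": 0, "wy": 0, "wz": 0.2, "hand": 0}, {"x": 0, "y": 0, "z": 0.0025, "wx": 0, "wy": 0, "wz": 0.2, "hand": 0}]}}

```text
time: 20.38
tool_pos: [0.6483, 0.1447, 0.0578]
tool_rot: [-3.141, 0.0, 3.019]
contact_force: [0.1, -0.8, 0.1]
opening: 0.0119
```

```bash
python3 - <<'E'
from h import *
go(.6483,.1446,.0575,-.1223)
E
```

```text
pos [0.6483 0.1447 0.0578] yaw 3.019 -> d [ 0.     -0.0001  0.0003] wz -0.01 F [ 0.1 -0.8  0.1] op 0.0119 q6 -1.34 t 20.375
```

Emit:
{"fn": "move_arm", "kwargs": {"deltas": [{"x": 0, "y": 0, "z": -0.02, "wx": 0, "wy": 0, "wz": 0, "hand": 0}, {"x": 0, "y": 0, "z": -0.06, "wx": 0, "wy": 0, "wz": 0, "hand": 0}, {"x": 0, "y": 0, "z": -0.1, "wx": 0, "wy": 0, "wz": 0, "hand": 0}, {"x": 0, "y": 0, "z": -0.1, "wx": 0, "wy": 0, "wz": 0, "hand": 0}, {"x": 0, "y": 0, "z": -0.1, "wx": 0, "wy": 0, "wz": 0, "hand": 0}]}}

```text
time: 21.0
tool_pos: [0.6476, 0.1449, 0.1567]
tool_rot: [-3.141, -0.002, 3.019]
contact_force: [-0.5, -0.3, -1.8]
opening: 0.0119
```

```bash
python3 - <<'E'
from h import *
go(.6417,.090,.062,-.1223)
E
```

```text
pos [0.6476 0.1449 0.1567] yaw 3.019 -> d [-0.001  -0.0552  0.0947] wz -0.01 F [-0.5 -0.3 -1.8] op 0.0119 q6 -1.34 t 21.0
```

Emit:
{"fn": "move_arm", "kwargs": {"deltas": [{"x": -0.001, "y": -0.055, "z": 0, "wx": 0, "wy": 0, "wz": 0, "hand": 0}, {"x": -0.001, "y": -0.055, "z": 0, "wx": 0, "wy": 0, "wz": 0, "hand": 0}, {"x": -0.001, "y": -0.055, "z": 0, "wx": 0, "wy": 0, "wz": 0, "hand": 0}, {"x": -0.001, "y": -0.055, "z": 0.04, "wx": 0, "wy": 0, "wz": 0, "hand": 0}, {"x": -0.001, "y": -0.055, "z": 0.07, "wx": 0, "wy": 0, "wz": 0, "hand": 0}, {"x": -0.001, "y": -0.055, "z": 0.085, "wx": 0, "wy": 0, "wz": 0, "hand": 0}, {"x": -0.001, "y": -0.055, "z": 0.095, "wx": 0, "wy": 0, "wz": 0, "hand": 0}, {"x": -0.001, "y": -0.055, "z": 0.095, "wx": 0, "wy": 0, "wz": 0, "hand": 0}]}}

```text
time: 22.0
tool_pos: [0.6426, 0.0904, 0.0626]
tool_rot: [3.142, -0.0, 3.019]
contact_force: [-0.4, 0.3, -0.2]
opening: 0.0119
```

Emit:
{"fn": "move_arm", "kwargs": {"deltas": [{"x": 0, "y": 0.0005, "z": 0.001, "wx": 0, "wy": 0, "wz": 0, "hand": 0}, {"x": 0, "y": 0.0005, "z": 0.001, "wx": 0, "wy": 0, "wz": 0, "hand": 0}]}}

```text
time: 22.25
tool_pos: [0.6431, 0.0907, 0.0626]
tool_rot: [3.141, 0.002, 3.019]
contact_force: [-0.5, -0.4, -1.2]
opening: 0.012
```

```bash
python3 - <<'E'
from h import *
go(.6419,.0925,.0578,-.1223)
E
```

```text
pos [0.6431 0.0907 0.0626] yaw 3.019 -> d [0.0014 0.0017 0.0048] wz -0.01 F [-0.5 -0.4 -1.2] op 0.012 q6 -1.43 t 22.25
```

Emit:
{"fn": "move_arm", "kwargs": {"deltas": [{"x": 0.001, "y": 0.0012, "z": 0.002, "wx": 0, "wy": 0, "wz": 0, "hand": 0}, {"x": 0.001, "y": 0.0012, "z": 0.0035, "wx": 0, "wy": 0, "wz": 0, "hand": 0}, {"x": 0.001, "y": 0.0012, "z": 0.0035, "wx": 0, "wy": 0, "wz": 0, "hand": 0}, {"x": 0.001, "y": 0.0012, "z": 0.0035, "wx": 0, "wy": 0, "wz": 0, "hand": 0}]}}

```text
time: 22.75
tool_pos: [0.6418, 0.0919, 0.0582]
tool_rot: [3.142, -0.0, 3.019]
contact_force: [-0.7, -0.6, -0.8]
opening: 0.0117
```

```bash
python3 - <<'E'
from h import *
go(.6419,.0925,.0578,-.1223)
E
```

```text
pos [0.6418 0.0919 0.0582] yaw 3.019 -> d [-0.0001  0.0006  0.0004] wz -0.01 F [-0.7 -0.6 -0.8] op 0.0117 q6 -1.42 t 22.75
```

Emit:
{"fn": "move_arm", "kwargs": {"deltas": [{"x": 0, "y": 0, "z": 0.001, "wx": 0, "wy": 0, "wz": 0, "hand": 0}, {"x": 0, "y": 0, "z": 0.001, "wx": 0, "wy": 0, "wz": 0, "hand": 0.25}, {"x": 0, "y": 0, "z": 0.001, "wx": 0, "wy": 0, "wz": 0, "hand": 0.35}, {"x": 0, "y": 0, "z": 0.001, "wx": 0, "wy": 0, "wz": 0, "hand": 0.4}, {"x": 0, "y": 0, "z": -0.03, "wx": 0, "wy": 0, "wz": 0, "hand": 0.4}, {"x": 0, "y": 0, "z": -0.08, "wx": 0, "wy": 0, "wz": 0, "hand": 0.4}, {"x": 0, "y": 0, "z": -0.14, "wx": 0, "wy": 0, "wz": 0, "hand": 0.4}, {"x": 0, "y": 0, "z": -0.19, "wx": 0, "wy": 0, "wz": 0, "hand": 1}]}}

```text
time: 23.75
tool_pos: [0.6419, 0.0919, 0.2508]
tool_rot: [3.141, 0.002, 3.019]
contact_force: [1.0, -0.1, -0.0]
opening: 0.0424
```

Emit:
{"fn": "move_arm", "kwargs": {"deltas": [{"x": 0.04, "y": -0.045, "z": 0, "wx": 0, "wy": 0, "wz": 10, "hand": 1}, {"x": 0.08, "y": -0.09, "z": 0, "wx": 0, "wy": 0, "wz": 20, "hand": 1}, {"x": 0.12, "y": -0.13, "z": 0, "wx": 0, "wy": 0, "wz": 30, "hand": 1}, {"x": 0.166, "y": -0.184, "z": 0, "wx": 0, "wy": 0, "wz": 40, "hand": 1}, {"x": 0.166, "y": -0.184, "z": 0, "wx": 0, "wy": 0, "wz": 50, "hand": 1}, {"x": 0.166, "y": -0.184, "z": 0, "wx": 0, "wy": 0, "wz": 60, "hand": 1}, {"x": 0.166, "y": -0.184, "z": 0, "wx": 0, "wy": 0, "wz": 70, "hand": 1}, {"x": 0.166, "y": -0.184, "z": 0, "wx": 0, "wy": 0, "wz": 72, "hand": 1}]}}

```text
time: 24.75
tool_pos: [0.4545, -0.0705, 0.2483]
tool_rot: [3.141, 0.0, 1.762]
contact_force: [-0.6, 0.5, 0.2]
opening: 0.092
```

Emit:
{"fn": "move_arm", "kwargs": {"deltas": [{"x": 0, "y": 0, "z": 0, "wx": 0, "wy": 0, "wz": 0, "hand": 1}, {"x": 0, "y": 0, "z": 0, "wx": 0, "wy": 0, "wz": 0, "hand": 1}, {"x": 0, "y": 0, "z": 0, "wx": 0, "wy": 0, "wz": 0, "hand": 1}]}}

```text
time: 25.12
tool_pos: [0.4545, -0.0704, 0.2482]
tool_rot: [-3.142, -0.0, 1.764]
contact_force: [0.8, -0.1, 0.2]
opening: 0.0918
```

```bash
python3 - <<'E'
from wells import *
im,p=shot("wrist","w10"); u,v=proj(p,[.459,-.061,.05])[0]; print(u,v); u,v=int(u),int(v)
c,a=wells(im,p,.05,(u-32,u+32,v-25,v+25))
go(*c,.0235,a+np.pi/2)
hsv=cv2.cvtColor(im,cv2.COLOR_BGR2HSV); H,S,V=[hsv[...,i].astype(int) for i in range(3)]; m=(H<15)&(S>150); m[238:]=0
for r in rects(p,m,.081): print([np.round(a,4) for a in r])
E
```

```text
285.44643480104435 177.47954990948912
8 wells, mean [ 0.4596 -0.0611] rect centre [ 0.4596 -0.0612] yaw 0.216 size [42.2 18.4]
pos [ 0.4545 -0.0704  0.2482] yaw 1.763 -> d [0.008  0.0067 0.2247] wz -1.33 F [-0.4 -0.   0.1] op 0.092 q6 -0.51 t 25.175
[array([0.6275, 0.0773], dtype=float32), np.float32(0.1256), np.float32(0.0437), np.float32(3.0125), array([465.5828,  78.5552])]
```

Emit:
{"fn": "move_arm", "kwargs": {"deltas": [{"x": 0.008, "y": 0.007, "z": 0.06, "wx": 0, "wy": 0, "wz": -1.3, "hand": 1}, {"x": 0.008, "y": 0.007, "z": 0.11, "wx": 0, "wy": 0, "wz": -1.3, "hand": 1}, {"x": 0.008, "y": 0.007, "z": 0.16, "wx": 0, "wy": 0, "wz": -1.3, "hand": 1}, {"x": 0.008, "y": 0.007, "z": 0.16, "wx": 0, "wy": 0, "wz": -1.3, "hand": 1}, {"x": 0.008, "y": 0.007, "z": 0.19, "wx": 0, "wy": 0, "wz": -1.3, "hand": 1}, {"x": 0.008, "y": 0.007, "z": 0.21, "wx": 0, "wy": 0, "wz": -1.3, "hand": 1}, {"x": 0.008, "y": 0.007, "z": 0.225, "wx": 0, "wy": 0, "wz": -1.3, "hand": 1}, {"x": 0.008, "y": 0.007, "z": 0.225, "wx": 0, "wy": 0, "wz": -1.3, "hand": 1}]}}

```text
time: 26.18
tool_pos: [0.4608, -0.0614, 0.0244]
tool_rot: [3.141, 0.0, 1.785]
contact_force: [0.9, -0.6, 0.4]
opening: 0.0914
```

Emit:
{"fn": "move_arm", "kwargs": {"deltas": [{"x": 0, "y": 0, "z": 0, "wx": 0, "wy": 0, "wz": 0, "hand": 0.4}, {"x": 0, "y": 0, "z": 0, "wx": 0, "wy": 0, "wz": 0, "hand": 0.4}, {"x": 0, "y": 0, "z": 0, "wx": 0, "wy": 0, "wz": 0, "hand": 0.4}, {"x": 0, "y": 0, "z": 0, "wx": 0, "wy": 0, "wz": 0, "hand": 0.4}, {"x": 0, "y": 0, "z": 0, "wx": 0, "wy": 0, "wz": 0, "hand": 0.4}]}}

```text
time: 26.8
tool_pos: [0.4601, -0.0613, 0.0237]
tool_rot: [3.141, 0.0, 1.785]
contact_force: [-1.0, -0.0, 6.6]
opening: 0.0615
```

```bash
python3 - <<'E'
from h import *
go(.4596,-.0611,.0235,.216+np.pi/2)
E
```

```text
pos [ 0.4601 -0.0613  0.0237] yaw 1.785 -> d [ 0.0003 -0.0005  0.0002] wz -0.09 F [-1.  -0.   6.6] op 0.0615 q6 -0.51 t 26.8
```

Emit:
{"fn": "move_arm", "kwargs": {"deltas": [{"x": 0, "y": 0, "z": -0.03, "wx": 0, "wy": 0, "wz": 0, "hand": 0.4}, {"x": 0, "y": 0, "z": -0.07, "wx": 0, "wy": 0, "wz": 0, "hand": 0.4}, {"x": 0, "y": 0, "z": -0.12, "wx": 0, "wy": 0, "wz": 0, "hand": 0.4}, {"x": 0, "y": 0, "z": -0.14, "wx": 0, "wy": 0, "wz": 0, "hand": 0.4}, {"x": 0, "y": 0, "z": -0.14, "wx": 0, "wy": 0, "wz": 0, "hand": 0.4}]}}

```text
time: 27.42
tool_pos: [0.4603, -0.0613, 0.1639]
tool_rot: [3.14, 0.001, 1.785]
contact_force: [0.5, -0.2, -4.4]
opening: 0.0617
```

```bash
python3 - <<'E'
from h import *
go(.6381,.0618,.16,1.4485)
E
```

```text
pos [ 0.4603 -0.0613  0.1639] yaw 1.785 -> d [0.0825 0.1999 0.0043] wz 19.29 F [ 0.5 -0.2 -4.4] op 0.0617 q6 -0.51 t 27.425
```

Emit:
{"fn": "move_arm", "kwargs": {"deltas": [{"x": 0.082, "y": 0.2, "z": 0, "wx": 0, "wy": 0, "wz": 19.3, "hand": 0.4}, {"x": 0.082, "y": 0.2, "z": 0, "wx": 0, "wy": 0, "wz": 19.3, "hand": 0.4}, {"x": 0.082, "y": 0.2, "z": 0, "wx": 0, "wy": 0, "wz": 19.3, "hand": 0.4}, {"x": 0.082, "y": 0.2, "z": 0, "wx": 0, "wy": 0, "wz": 19.3, "hand": 0.4}, {"x": 0.082, "y": 0.2, "z": 0, "wx": 0, "wy": 0, "wz": 19.3, "hand": 0.4}, {"x": 0.082, "y": 0.2, "z": 0, "wx": 0, "wy": 0, "wz": 19.3, "hand": 0.4}, {"x": 0.082, "y": 0.2, "z": 0, "wx": 0, "wy": 0, "wz": 19.3, "hand": 0.4}]}}

```text
time: 28.3
tool_pos: [0.6369, 0.0607, 0.1626]
tool_rot: [-3.14, 0.0, 1.447]
contact_force: [0.7, -0.4, -4.3]
opening: 0.0618
```

```bash
python3 - <<'E'
from h import *
go(.6381,.0618,.0287,1.4485)
im,p=shot("wrist","w11"); hsv=cv2.cvtColor(im,cv2.COLOR_BGR2HSV); H,S,V=[hsv[...,i].astype(int) for i in range(3)]; m=(H<15)&(S>150); m[238:]=0
# spacer's top edge: near (lower) border in the image at mid columns = -Y top edge
for u in (250,265,280,295,310): 
    v=np.where(m[:,u])[0]; print(u,v.min(),v.max(),ray(p,[[u,v.max()+.5]],.081).round(4), ray(p,[[u,v.min()-.5]],.081).round(4))
E
```

```text
pos [0.6369 0.0607 0.1626] yaw 1.447 -> d [0.0013 0.0013 0.1339] wz -0.07 F [ 0.7 -0.4 -4.3] op 0.0618 q6 0.1 t 28.3
250 166 185 [[0.6143 0.0901]] [[0.617  0.1069]]
265 166 186 [[0.6267 0.0877]] [[0.6293 0.1054]]
280 166 186 [[0.6393 0.0861]] [[0.6416 0.1038]]
295 166 186 [[0.6519 0.0845]] [[0.6539 0.1023]]
310 167 185 [[0.6646 0.0838]] [[0.6661 0.0999]]
```

Emit:
{"fn": "move_arm", "kwargs": {"deltas": [{"x": 0.001, "y": 0.001, "z": 0, "wx": 0, "wy": 0, "wz": 0, "hand": 0.4}, {"x": 0.001, "y": 0.001, "z": 0.04, "wx": 0, "wy": 0, "wz": 0, "hand": 0.4}, {"x": 0.001, "y": 0.001, "z": 0.08, "wx": 0, "wy": 0, "wz": 0, "hand": 0.4}, {"x": 0.001, "y": 0.001, "z": 0.11, "wx": 0, "wy": 0, "wz": 0, "hand": 0.4}, {"x": 0.001, "y": 0.001, "z": 0.125, "wx": 0, "wy": 0, "wz": 0, "hand": 0.4}, {"x": 0.001, "y": 0.001, "z": 0.133, "wx": 0, "wy": 0, "wz": 0, "hand": 0.4}, {"x": 0.001, "y": 0.001, "z": 0.135, "wx": 0, "wy": 0, "wz": 0, "hand": 0.4}, {"x": 0.001, "y": 0.001, "z": 0.135, "wx": 0, "wy": 0, "wz": 0, "hand": 0.4}]}}

```text
time: 29.35
tool_pos: [0.6396, 0.0624, 0.0293]
tool_rot: [3.14, -0.0, 1.448]
contact_force: [0.8, 1.0, -3.5]
opening: 0.0617
```

Emit:
{"fn": "move_arm", "kwargs": {"deltas": [{"x": 0, "y": 0, "z": 0, "wx": 0, "wy": 0, "wz": 0, "hand": 0.4}, {"x": 0, "y": 0, "z": 0, "wx": 0, "wy": 0, "wz": 0, "hand": 0.4}]}}

```text
time: 29.6
tool_pos: [0.6393, 0.0623, 0.0288]
tool_rot: [3.141, -0.0, 1.448]
contact_force: [0.3, 0.4, -4.8]
opening: 0.062
```

```bash
python3 - <<'E'
from h import *
go(.6386,.0658,.0267,1.4485)
E
```

```text
pos [0.6393 0.0623 0.0288] yaw 1.448 -> d [ 0.0034 -0.0011  0.0021] wz -0.01 F [ 0.3  0.4 -4.8] op 0.062 q6 0.1 t 29.6
```

Emit:
{"fn": "move_arm", "kwargs": {"deltas": [{"x": 0.001, "y": -0.001, "z": 0.0015, "wx": 0, "wy": 0, "wz": 0, "hand": 0.4}, {"x": 0.002, "y": -0.001, "z": 0.0015, "wx": 0, "wy": 0, "wz": 0, "hand": 0.4}, {"x": 0.003, "y": -0.001, "z": 0.0015, "wx": 0, "wy": 0, "wz": 0, "hand": 0.4}, {"x": 0.0035, "y": -0.001, "z": 0.0015, "wx": 0, "wy": 0, "wz": 0, "hand": 0.4}, {"x": 0.0035, "y": -0.001, "z": 0.0015, "wx": 0, "wy": 0, "wz": 0, "hand": 0.4}]}}

```text
time: 30.22
tool_pos: [0.6384, 0.066, 0.0267]
tool_rot: [3.142, -0.0, 1.448]
contact_force: [0.4, -0.3, -3.0]
opening: 0.062
```

```bash
python3 - <<'E'
from h import *
go(.6386,.0658,.0267,1.4485)
E
```

```text
pos [0.6384 0.066  0.0267] yaw 1.448 -> d [-0.0001  0.0002  0.    ] wz -0.01 F [ 0.4 -0.3 -3. ] op 0.062 q6 0.11 t 30.225
```

Emit:
{"fn": "move_arm", "kwargs": {"deltas": [{"x": 0, "y": 0, "z": 0.001, "wx": 0, "wy": 0, "wz": 0, "hand": 0.4}, {"x": 0, "y": 0, "z": 0.0015, "wx": 0, "wy": 0, "wz": 0, "hand": 0.4}, {"x": 0, "y": 0, "z": 0.0015, "wx": 0, "wy": 0, "wz": 0, "hand": 0.4}]}}

```text
time: 30.6
tool_pos: [0.6384, 0.066, 0.0267]
tool_rot: [3.141, -0.0, 1.448]
contact_force: [-5.0, -0.4, 7.0]
opening: 0.0616
```

Emit:
{"fn": "move_arm", "kwargs": {"deltas": [{"x": 0, "y": 0, "z": 0, "wx": 0, "wy": 0, "wz": 0, "hand": 0.85}, {"x": 0, "y": 0, "z": 0, "wx": 0, "wy": 0, "wz": 0, "hand": 0.85}, {"x": 0, "y": 0, "z": 0, "wx": 0, "wy": 0, "wz": 0, "hand": 0.85}, {"x": 0, "y": 0, "z": -0.03, "wx": 0, "wy": 0, "wz": 0, "hand": 0.85}, {"x": 0, "y": 0, "z": -0.08, "wx": 0, "wy": 0, "wz": 0, "hand": 0.85}, {"x": 0, "y": 0, "z": -0.14, "wx": 0, "wy": 0, "wz": 0, "hand": 0.85}, {"x": 0, "y": 0, "z": -0.2, "wx": 0, "wy": 0, "wz": 0, "hand": 0.85}, {"x": 0, "y": 0, "z": -0.21, "wx": 0, "wy": 0, "wz": 0, "hand": 0.85}]}}

```text
time: 31.6
tool_pos: [0.6404, 0.066, 0.2407]
tool_rot: [3.132, -0.001, 1.448]
contact_force: [0.2, 0.5, 0.4]
opening: 0.0776
```

```bash
cat > row.py <<'E'
from wells import *
a0=-.1223; X=np.array([np.cos(a0),np.sin(a0)]); Y=np.array([-X[1],X[0]]); M=np.array([.6347,.0363])
def row(im,p,ys,thr=60):
    out=[]
    for y in ys:
        w=M+Y*y; q=[proj(p,[*(w+X*sx*.027+Y*sy*.0155),.053])[0] for sx in (-1,1) for sy in (-1,1)]; q=np.array(q)
        (u0,v0),(u1,v1)=np.floor(q.min(0)).astype(int),np.ceil(q.max(0)).astype(int)
        try: c,a=wells(im,p,.053,(u0,u1,v0,v1),thr=thr); out.append(c); print("  mat x,y",((c-M)@X).round(4),((c-M)@Y).round(4),"yaw",round(a-a0,3))
        except Exception as e: print(y,e)
    return out
E
python3 - <<'E'
from row import *
s=monitor.observe(); print(s["tool_pos"])
im,p=shot("wrist","w12"); o=row(im,p,(.083,.031)); print(np.linalg.norm(o[0]-o[-1]))
go(.6418,.0919,.25,-.1223)
E
```

```text
[0.64040132 0.06595635 0.24074014]
8 wells, mean [0.645  0.1187] rect centre [0.645  0.1187] yaw -0.126 size [18.1 42. ]
  mat x,y 0.0002 0.083 yaw -0.004
8 wells, mean [0.638  0.0662] rect centre [0.638  0.0661] yaw -0.114 size [18.2 41.8]
  mat x,y -0.0004 0.03 yaw 0.009
0.053017113
pos [0.6398 0.0659 0.2392] yaw 1.448 -> d [ 0.026  -0.0011 -0.0108] wz 89.99 F [0.4 1.2 0.2] op 0.0781 q6 0.11 t 31.65
```

View pics/w12.png

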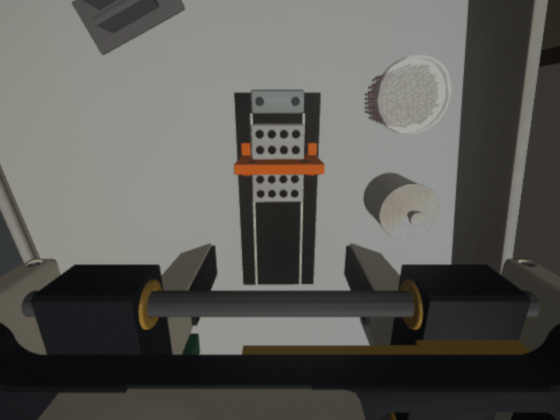

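Emit:
{"fn": "move_arm", "kwargs": {"deltas": [{"x": 0.026, "y": -0.001, "z": -0.01, "wx": 0, "wy": 0, "wz": -10, "hand": 0.4}, {"x": 0.026, "y": -0.001, "z": -0.01, "wx": 0, "wy": 0, "wz": -20, "hand": 0.4}, {"x": 0.026, "y": -0.001, "z": -0.01, "wx": 0, "wy": 0, "wz": -30, "hand": 0.4}, {"x": 0.026, "y": -0.001, "z": -0.01, "wx": 0, "wy": 0, "wz": -40, "hand": 0.4}, {"x": 0.026, "y": -0.001, "z": -0.01, "wx": 0, "wy": 0, "wz": -50, "hand": 0.4}, {"x": 0.026, "y": -0.001, "z": -0.01, "wx": 0, "wy": 0, "wz": -60, "hand": 0.4}, {"x": 0.026, "y": -0.001, "z": -0.01, "wx": 0, "wy": 0, "wz": -70, "hand": 0.4}, {"x": 0.026, "y": -0.001, "z": -0.01, "wx": 0, "wy": 0, "wz": -80, "hand": 0.4}]}}

```text
time: 32.65
tool_pos: [0.6399, 0.0918, 0.2427]
tool_rot: [-3.141, -0.004, 2.85]
contact_force: [0.6, 0.4, 0.1]
opening: 0.0365
```

Emit:
{"fn": "move_arm", "kwargs": {"deltas": [{"x": 0, "y": 0, "z": 0, "wx": 0, "wy": 0, "wz": -10, "hand": 0.4}, {"x": 0, "y": 0, "z": 0, "wx": 0, "wy": 0, "wz": -10, "hand": 0.4}, {"x": 0, "y": 0, "z": 0, "wx": 0, "wy": 0, "wz": -10, "hand": 0.4}]}}

```text
time: 33.02
tool_pos: [0.6403, 0.0919, 0.244]
tool_rot: [-3.141, -0.002, 3.016]
contact_force: [-1.0, -0.2, -0.4]
opening: 0.0367
```

```bash
python3 - <<'E'
from h import *
im,p=shot("wrist"); hsv=cv2.cvtColor(im,cv2.COLOR_BGR2HSV); H,S,V=[hsv[...,i].astype(int) for i in range(3)]
m=(H<15)&(S>150); m[238:]=0; m[:,:240]=0; m[:,330:]=0
for r in (170,190,220): c=np.where(m[r])[0]; print(r,c.min(),c.max(),ray(p,[[c.mean(),r]],.081))
go(.6418,.0919,.0578,-.1223)
E
```

```text
170 276 285 [[0.61581992 0.09521506]]
190 276 285 [[0.63858786 0.09229674]]
220 277 285 [[0.67474399 0.08825536]]
pos [0.6404 0.0919 0.2444] yaw 3.016 -> d [-0.0017  0.0002  0.1866] wz -0.17 F [-0.5 -0.5 -0.8] op 0.0368 q6 -1.42 t 33.075
```

Emit:
{"fn": "move_arm", "kwargs": {"deltas": [{"x": -0.001, "y": 0, "z": 0.05, "wx": 0, "wy": 0, "wz": -0.2, "hand": 0.4}, {"x": -0.001, "y": 0, "z": 0.1, "wx": 0, "wy": 0, "wz": -0.2, "hand": 0.4}, {"x": -0.001, "y": 0, "z": 0.13, "wx": 0, "wy": 0, "wz": -0.2, "hand": 0.4}, {"x": -0.001, "y": 0, "z": 0.13, "wx": 0, "wy": 0, "wz": -0.2, "hand": 0.4}, {"x": -0.001, "y": 0, "z": 0.15, "wx": 0, "wy": 0, "wz": -0.2, "hand": 0.4}, {"x": -0.001, "y": 0, "z": 0.17, "wx": 0, "wy": 0, "wz": -0.2, "hand": 0.4}, {"x": -0.001, "y": 0, "z": 0.185, "wx": 0, "wy": 0, "wz": -0.2, "hand": 0.4}, {"x": -0.001, "y": 0, "z": 0.185, "wx": 0, "wy": 0, "wz": -0.2, "hand": 0.4}]}}

```text
time: 34.08
tool_pos: [0.6415, 0.0917, 0.0601]
tool_rot: [3.142, -0.001, 3.022]
contact_force: [0.4, 0.4, -0.4]
opening: 0.0365
```

Emit:
{"fn": "move_arm", "kwargs": {"deltas": [{"x": 0, "y": 0, "z": 0.001, "wx": 0, "wy": 0, "wz": 0, "hand": 0.4}, {"x": 0, "y": 0, "z": 0.001, "wx": 0, "wy": 0, "wz": 0, "hand": 0.4}]}}

```text
time: 34.33
tool_pos: [0.6421, 0.0918, 0.0602]
tool_rot: [3.141, 0.002, 3.023]
contact_force: [0.2, -0.1, 0.2]
opening: 0.0366
```

```bash
python3 - <<'E'
from h import *
go(.6418,.0919,.0578,-.1223)
E
```

```text
pos [0.6421 0.0918 0.0602] yaw 3.023 -> d [0.0004 0.0001 0.0024] wz 0.18 F [ 0.2 -0.1  0.2] op 0.0366 q6 -1.43 t 34.325
```

Emit:
{"fn": "move_arm", "kwargs": {"deltas": [{"x": 0, "y": 0, "z": 0.0015, "wx": 0, "wy": 0, "wz": 0.2, "hand": 0.4}, {"x": 0, "y": 0, "z": 0.0015, "wx": 0, "wy": 0, "wz": 0.2, "hand": 0}, {"x": 0, "y": 0, "z": 0.0015, "wx": 0, "wy": 0, "wz": 0.2, "hand": 0}, {"x": 0, "y": 0, "z": 0.0015, "wx": 0, "wy": 0, "wz": 0.2, "hand": 0}, {"x": 0, "y": 0, "z": 0.0015, "wx": 0, "wy": 0, "wz": 0.2, "hand": 0}, {"x": 0, "y": 0, "z": 0.0015, "wx": 0, "wy": 0, "wz": 0.2, "hand": 0}]}}

```text
time: 35.08
tool_pos: [0.6416, 0.0918, 0.0577]
tool_rot: [3.141, 0.0, 3.019]
contact_force: [0.3, -0.1, -0.4]
opening: 0.0119
```

```bash
python3 - <<'E'
from h import *
go(.6418,.0919,.0578,-.1223)
E
```

```text
pos [0.6416 0.0918 0.0577] yaw 3.019 -> d [-0.0002  0.0001 -0.0001] wz -0.01 F [ 0.3 -0.1 -0.4] op 0.0119 q6 -1.42 t 35.075
```

Emit:
{"fn": "move_arm", "kwargs": {"deltas": [{"x": 0, "y": 0, "z": -0.02, "wx": 0, "wy": 0, "wz": 0, "hand": 0}, {"x": 0, "y": 0, "z": -0.06, "wx": 0, "wy": 0, "wz": 0, "hand": 0}, {"x": 0, "y": 0, "z": -0.1, "wx": 0, "wy": 0, "wz": 0, "hand": 0}, {"x": 0, "y": 0, "z": -0.1, "wx": 0, "wy": 0, "wz": 0, "hand": 0}, {"x": 0, "y": 0, "z": -0.1, "wx": 0, "wy": 0, "wz": 0, "hand": 0}]}}

```text
time: 35.7
tool_pos: [0.6409, 0.0917, 0.1568]
tool_rot: [-3.141, -0.002, 3.019]
contact_force: [1.3, -0.0, -1.1]
opening: 0.0116
```

```bash
python3 - <<'E'
from h import *
go(.6351,.0398,.0578,-.1223)
E
```

```text
pos [0.6409 0.0917 0.1568] yaw 3.019 -> d [-0.0007 -0.0522  0.099 ] wz -0.01 F [ 1.3 -0.  -1.1] op 0.0116 q6 -1.42 t 35.7
```

Emit:
{"fn": "move_arm", "kwargs": {"deltas": [{"x": 0, "y": -0.0545, "z": 0, "wx": 0, "wy": 0, "wz": 0, "hand": 0}, {"x": 0, "y": -0.0545, "z": 0, "wx": 0, "wy": 0, "wz": 0, "hand": 0}, {"x": 0, "y": -0.0545, "z": 0, "wx": 0, "wy": 0, "wz": 0, "hand": 0}, {"x": 0, "y": -0.0545, "z": 0.04, "wx": 0, "wy": 0, "wz": 0, "hand": 0}, {"x": 0, "y": -0.0545, "z": 0.07, "wx": 0, "wy": 0, "wz": 0, "hand": 0}, {"x": 0, "y": -0.0545, "z": 0.085, "wx": 0, "wy": 0, "wz": 0, "hand": 0}, {"x": 0, "y": -0.0545, "z": 0.095, "wx": 0, "wy": 0, "wz": 0, "hand": 0}, {"x": 0, "y": -0.0545, "z": 0.096, "wx": 0, "wy": 0, "wz": 0, "hand": 0}]}}

```text
time: 36.7
tool_pos: [0.635, 0.0379, 0.0616]
tool_rot: [3.141, -0.0, 3.019]
contact_force: [-1.0, 1.4, -1.1]
opening: 0.012
```

Emit:
{"fn": "move_arm", "kwargs": {"deltas": [{"x": 0, "y": 0.0015, "z": 0.0005, "wx": 0, "wy": 0, "wz": 0, "hand": 0}, {"x": 0, "y": 0.0015, "z": 0.0005, "wx": 0, "wy": 0, "wz": 0, "hand": 0}, {"x": 0, "y": 0.0015, "z": 0.0005, "wx": 0, "wy": 0, "wz": 0, "hand": 0}, {"x": 0, "y": 0.0015, "z": 0.0005, "wx": 0, "wy": 0, "wz": 0, "hand": 0}]}}

```text
time: 37.2
tool_pos: [0.6352, 0.0391, 0.0615]
tool_rot: [3.141, 0.001, 3.019]
contact_force: [-0.2, 0.7, -1.4]
opening: 0.0119
```

```bash
python3 - <<'E'
from h import *
go(.6351,.0398,.0578,-.1223)
E
```

```text
pos [0.6352 0.0391 0.0615] yaw 3.019 -> d [0.0002 0.0007 0.0037] wz -0.02 F [-0.2  0.7 -1.4] op 0.0119 q6 -1.51 t 37.2
```

Emit:
{"fn": "move_arm", "kwargs": {"deltas": [{"x": 0, "y": 0.0005, "z": 0.002, "wx": 0, "wy": 0, "wz": 0, "hand": 0}, {"x": 0, "y": 0.0005, "z": 0.0035, "wx": 0, "wy": 0, "wz": 0, "hand": 0}, {"x": 0, "y": 0.0005, "z": 0.0042, "wx": 0, "wy": 0, "wz": 0, "hand": 0}, {"x": 0, "y": 0.0005, "z": 0.0042, "wx": 0, "wy": 0, "wz": 0, "hand": 0}]}}

```text
time: 37.7
tool_pos: [0.6351, 0.0397, 0.0577]
tool_rot: [3.141, 0.0, 3.019]
contact_force: [-2.4, -0.4, 5.1]
opening: 0.012
```

```bash
python3 - <<'E'
from h import *
go(.6351,.0398,.0578,-.1223)
E
```

```text
pos [0.6351 0.0397 0.0577] yaw 3.019 -> d [ 0.0001  0.0001 -0.0001] wz -0.01 F [-2.4 -0.4  5.1] op 0.012 q6 -1.51 t 37.7
```

Emit:
{"fn": "move_arm", "kwargs": {"deltas": [{"x": 0, "y": 0, "z": 0, "wx": 0, "wy": 0, "wz": 0, "hand": 0.15}, {"x": 0, "y": 0, "z": 0, "wx": 0, "wy": 0, "wz": 0, "hand": 0.25}, {"x": 0, "y": 0, "z": 0, "wx": 0, "wy": 0, "wz": 0, "hand": 0.35}, {"x": 0, "y": 0, "z": 0, "wx": 0, "wy": 0, "wz": 0, "hand": 0.4}, {"x": 0, "y": 0, "z": -0.03, "wx": 0, "wy": 0, "wz": 0, "hand": 0.4}, {"x": 0, "y": 0, "z": -0.08, "wx": 0, "wy": 0, "wz": 0, "hand": 0.4}, {"x": 0, "y": 0, "z": -0.14, "wx": 0, "wy": 0, "wz": 0, "hand": 0.4}, {"x": 0, "y": 0, "z": -0.19, "wx": 0, "wy": 0, "wz": 0, "hand": 1}]}}

```text
time: 38.7
tool_pos: [0.6353, 0.0396, 0.2496]
tool_rot: [3.141, 0.002, 3.019]
contact_force: [1.1, 0.4, 0.6]
opening: 0.0429
```

Emit:
{"fn": "move_arm", "kwargs": {"deltas": [{"x": 0.03, "y": -0.05, "z": 0, "wx": 0, "wy": 0, "wz": 10, "hand": 1}, {"x": 0.06, "y": -0.1, "z": 0, "wx": 0, "wy": 0, "wz": 20, "hand": 1}, {"x": 0.09, "y": -0.15, "z": 0, "wx": 0, "wy": 0, "wz": 30, "hand": 1}, {"x": 0.12, "y": -0.2, "z": 0, "wx": 0, "wy": 0, "wz": 40, "hand": 1}, {"x": 0.164, "y": -0.266, "z": 0, "wx": 0, "wy": 0, "wz": 50, "hand": 1}, {"x": 0.164, "y": -0.266, "z": 0, "wx": 0, "wy": 0, "wz": 60, "hand": 1}, {"x": 0.164, "y": -0.266, "z": 0, "wx": 0, "wy": 0, "wz": 70, "hand": 1}, {"x": 0.164, "y": -0.266, "z": 0, "wx": 0, "wy": 0, "wz": 80, "hand": 1}]}}

```text
time: 39.7
tool_pos: [0.4396, -0.2047, 0.2472]
tool_rot: [3.141, 0.0, 1.616]
contact_force: [0.6, -0.5, -0.5]
opening: 0.092
```

Emit:
{"fn": "move_arm", "kwargs": {"deltas": [{"x": 0, "y": 0, "z": 0, "wx": 0, "wy": 0, "wz": 10, "hand": 1}, {"x": 0, "y": 0, "z": 0, "wx": 0, "wy": 0, "wz": 10, "hand": 1}, {"x": 0, "y": 0, "z": 0, "wx": 0, "wy": 0, "wz": 10, "hand": 1}]}}

```text
time: 40.08
tool_pos: [0.4399, -0.2043, 0.247]
tool_rot: [3.142, -0.0, 1.452]
contact_force: [0.1, 0.8, 0.6]
opening: 0.0921
```

```bash
python3 - <<'E'
from wells import *
im,p=shot("wrist","w13"); hsv=cv2.cvtColor(im,cv2.COLOR_BGR2HSV); H,S,V=[hsv[...,i].astype(int) for i in range(3)]
for r in rects(p,(H>50)&(H<95)&(S>80),.05,60): print([np.round(a,4) for a in r])
u,v=map(int,proj(p,[.44,-.195,.05])[0]); print(u,v, np.percentile(V[v-15:v+15,u-25:u+25],[2,10,30,50,90]))
for t in (20,30,40): 
    try: c,a=wells(im,p,.05,(u-35,u+35,v-28,v+28),thr=t)
    except Exception as e: print(t,e)
go(*c,.0237,a+np.pi/2)
E
```

```text
[array([ 0.4412, -0.1937], dtype=float32), np.float32(0.0584), np.float32(0.0365), np.float32(3.0205), array([280.6027, 175.5342])]
279 176 [35. 36. 57. 67. 70.]
20 matmul: Input operand 1 has a mismatch in its core dimension 0, with gufunc signature (n?,k),(k,m?)->(n?,m?) (size 3 is different from 1)
30 matmul: Input operand 1 has a mismatch in its core dimension 0, with gufunc signature (n?,k),(k,m?)->(n?,m?) (size 3 is different from 1)
8 wells, mean [ 0.4412 -0.1943] rect centre [ 0.4412 -0.1943] yaw -0.141 size [18.2 41.9]
pos [ 0.4399 -0.2043  0.247 ] yaw 1.451 -> d [1.000e-02 2.000e-04 2.233e-01] wz 1.2 F [ 0.2  0.3 -0.1] op 0.0919 q6 -0.47 t 40.125
```

Emit:
{"fn": "move_arm", "kwargs": {"deltas": [{"x": 0.01, "y": 0, "z": 0.06, "wx": 0, "wy": 0, "wz": 1.2, "hand": 1}, {"x": 0.01, "y": 0, "z": 0.11, "wx": 0, "wy": 0, "wz": 1.2, "hand": 1}, {"x": 0.01, "y": 0, "z": 0.16, "wx": 0, "wy": 0, "wz": 1.2, "hand": 1}, {"x": 0.01, "y": 0, "z": 0.16, "wx": 0, "wy": 0, "wz": 1.2, "hand": 1}, {"x": 0.01, "y": 0, "z": 0.19, "wx": 0, "wy": 0, "wz": 1.2, "hand": 1}, {"x": 0.01, "y": 0, "z": 0.21, "wx": 0, "wy": 0, "wz": 1.2, "hand": 1}, {"x": 0.01, "y": 0, "z": 0.224, "wx": 0, "wy": 0, "wz": 1.2, "hand": 1}, {"x": 0.01, "y": 0, "z": 0.224, "wx": 0, "wy": 0, "wz": 1.2, "hand": 1}]}}

```text
time: 41.12
tool_pos: [0.4415, -0.1946, 0.0235]
tool_rot: [3.141, 0.0, 1.428]
contact_force: [-0.3, 0.0, -0.2]
opening: 0.0915
```

Emit:
{"fn": "move_arm", "kwargs": {"deltas": [{"x": 0, "y": 0, "z": 0, "wx": 0, "wy": 0, "wz": 0, "hand": 0.4}, {"x": 0, "y": 0, "z": 0, "wx": 0, "wy": 0, "wz": 0, "hand": 0.4}, {"x": 0, "y": 0, "z": 0, "wx": 0, "wy": 0, "wz": 0, "hand": 0.4}, {"x": 0, "y": 0, "z": 0, "wx": 0, "wy": 0, "wz": 0, "hand": 0.4}, {"x": 0, "y": 0, "z": 0, "wx": 0, "wy": 0, "wz": 0, "hand": 0.4}]}}

```text
time: 41.75
tool_pos: [0.4414, -0.1945, 0.0234]
tool_rot: [3.141, 0.0, 1.427]
contact_force: [0.5, 0.4, 4.3]
opening: 0.062
```

```bash
python3 - <<'E'
from h import *
go(.4412,-.1943,.0237,-.141+np.pi/2)
E
```

```text
pos [ 0.4414 -0.1945  0.0234] yaw 1.427 -> d [ 0.0002 -0.0002 -0.0003] wz -0.14 F [0.5 0.4 4.3] op 0.062 q6 -0.43 t 41.75
```

Emit:
{"fn": "move_arm", "kwargs": {"deltas": [{"x": 0, "y": 0, "z": -0.03, "wx": 0, "wy": 0, "wz": 0, "hand": 0.4}, {"x": 0, "y": 0, "z": -0.07, "wx": 0, "wy": 0, "wz": 0, "hand": 0.4}, {"x": 0, "y": 0, "z": -0.12, "wx": 0, "wy": 0, "wz": 0, "hand": 0.4}, {"x": 0, "y": 0, "z": -0.14, "wx": 0, "wy": 0, "wz": 0, "hand": 0.4}, {"x": 0, "y": 0, "z": -0.14, "wx": 0, "wy": 0, "wz": 0, "hand": 0.4}]}}

```text
time: 42.38
tool_pos: [0.4414, -0.1946, 0.1636]
tool_rot: [3.14, 0.001, 1.427]
contact_force: [-0.1, 0.4, -4.7]
opening: 0.0618
```

```bash
python3 - <<'E'
from h import *
go(.6314,.0098,.16,1.4485)
E
```

```text
pos [ 0.4414 -0.1946  0.1636] yaw 1.427 -> d [0.2295 0.1589 0.0037] wz -1.21 F [-0.1  0.4 -4.7] op 0.0618 q6 -0.43 t 42.375
```

Emit:
{"fn": "move_arm", "kwargs": {"deltas": [{"x": 0.2295, "y": 0.159, "z": 0, "wx": 0, "wy": 0, "wz": -1.2, "hand": 0.4}, {"x": 0.2295, "y": 0.159, "z": 0, "wx": 0, "wy": 0, "wz": -1.2, "hand": 0.4}, {"x": 0.2295, "y": 0.159, "z": 0, "wx": 0, "wy": 0, "wz": -1.2, "hand": 0.4}, {"x": 0.2295, "y": 0.159, "z": 0, "wx": 0, "wy": 0, "wz": -1.2, "hand": 0.4}, {"x": 0.2295, "y": 0.159, "z": 0, "wx": 0, "wy": 0, "wz": -1.2, "hand": 0.4}, {"x": 0.2295, "y": 0.159, "z": 0, "wx": 0, "wy": 0, "wz": -1.2, "hand": 0.4}, {"x": 0.2295, "y": 0.159, "z": 0, "wx": 0, "wy": 0, "wz": -1.2, "hand": 0.4}, {"x": 0.2295, "y": 0.159, "z": 0, "wx": 0, "wy": 0, "wz": -1.2, "hand": 0.4}]}}

```text
time: 43.38
tool_pos: [0.6304, 0.009, 0.1623]
tool_rot: [-3.14, 0.0, 1.447]
contact_force: [-0.0, 0.1, -4.6]
opening: 0.0619
```

```bash
python3 - <<'E'
from row import *
go(.6314,.0098,.0284,1.4485)
im,p=shot("wrist","w14"); row(im,p,(.083,.031)); hsv=cv2.cvtColor(im,cv2.COLOR_BGR2HSV); H,S,V=[hsv[...,i].astype(int) for i in range(3)]; m=(H<15)&(S>150); m[238:]=0
for u in (250,280,310): 
    v=np.where(m[:,u])[0]; print(u,v.min(),v.max(),ray(p,[[u,v.max()+.5]],.081).round(4))
E
```

```text
pos [0.6304 0.009  0.1623] yaw 1.447 -> d [0.0009 0.0011 0.1339] wz -0.09 F [-0.   0.1 -4.6] op 0.0619 q6 0.02 t 43.375
8 wells, mean [0.6452 0.1189] rect centre [0.6451 0.1189] yaw -0.122 size [18.1 42.2]
  mat x,y 0.0003 0.0833 yaw 0.0
8 wells, mean [0.638  0.0661] rect centre [0.6381 0.0661] yaw -0.124 size [18.1 42.1]
  mat x,y -0.0003 0.03 yaw -0.002
250 172 186 [[0.6078 0.0377]]
280 168 187 [[0.6328 0.0336]]
310 168 186 [[0.6581 0.0313]]
```

Emit:
{"fn": "move_arm", "kwargs": {"deltas": [{"x": 0.001, "y": 0, "z": 0, "wx": 0, "wy": 0, "wz": 0, "hand": 0.4}, {"x": 0.001, "y": 0, "z": 0.04, "wx": 0, "wy": 0, "wz": 0, "hand": 0.4}, {"x": 0.001, "y": 0, "z": 0.08, "wx": 0, "wy": 0, "wz": 0, "hand": 0.4}, {"x": 0.001, "y": 0, "z": 0.11, "wx": 0, "wy": 0, "wz": 0, "hand": 0.4}, {"x": 0.001, "y": 0, "z": 0.125, "wx": 0, "wy": 0, "wz": 0, "hand": 0.4}, {"x": 0.001, "y": 0, "z": 0.133, "wx": 0, "wy": 0, "wz": 0, "hand": 0.4}, {"x": 0.001, "y": 0, "z": 0.135, "wx": 0, "wy": 0, "wz": 0, "hand": 0.4}, {"x": 0.001, "y": 0, "z": 0.135, "wx": 0, "wy": 0, "wz": 0, "hand": 0.4}]}}

```text
time: 44.42
tool_pos: [0.6321, 0.0109, 0.029]
tool_rot: [3.14, -0.0, 1.448]
contact_force: [-0.8, -0.3, -4.0]
opening: 0.0616
```

Emit:
{"fn": "move_arm", "kwargs": {"deltas": [{"x": 0, "y": 0, "z": 0, "wx": 0, "wy": 0, "wz": 0, "hand": 0.4}, {"x": 0, "y": 0, "z": 0, "wx": 0, "wy": 0, "wz": 0, "hand": 0.4}]}}

```text
time: 44.68
tool_pos: [0.6317, 0.011, 0.0286]
tool_rot: [3.141, -0.0, 1.448]
contact_force: [0.2, -0.7, -4.9]
opening: 0.0618
```

```bash
python3 - <<'E'
from h import *
go(.6319,.0138,.0264,1.4485)
E
```

```text
pos [0.6317 0.011  0.0286] yaw 1.448 -> d [ 0.0028 -0.0001  0.0022] wz -0.01 F [ 0.2 -0.7 -4.9] op 0.0618 q6 0.02 t 44.675
```

Emit:
{"fn": "move_arm", "kwargs": {"deltas": [{"x": 0.001, "y": 0, "z": 0.0015, "wx": 0, "wy": 0, "wz": 0, "hand": 0.4}, {"x": 0.002, "y": 0, "z": 0.0015, "wx": 0, "wy": 0, "wz": 0, "hand": 0.4}, {"x": 0.0028, "y": 0, "z": 0.0015, "wx": 0, "wy": 0, "wz": 0, "hand": 0.4}, {"x": 0.0028, "y": 0, "z": 0.0025, "wx": 0, "wy": 0, "wz": 0, "hand": 0.4}, {"x": 0.0028, "y": 0, "z": 0.003, "wx": 0, "wy": 0, "wz": 0, "hand": 0.4}, {"x": 0.0028, "y": 0, "z": 0.003, "wx": 0, "wy": 0, "wz": 0, "hand": 0.4}]}}

```text
time: 45.42
tool_pos: [0.6317, 0.0139, 0.0264]
tool_rot: [3.141, -0.0, 1.448]
contact_force: [-3.3, 0.2, 5.9]
opening: 0.0618
```

```bash
python3 - <<'E'
from h import *
go(.6319,.0138,.0264,1.4485)
E
```

```text
pos [0.6317 0.0139 0.0264] yaw 1.448 -> d [-0.0001  0.0002 -0.    ] wz -0.01 F [-3.3  0.2  5.9] op 0.0618 q6 0.02 t 45.425
```

Emit:
{"fn": "move_arm", "kwargs": {"deltas": [{"x": 0, "y": 0, "z": 0, "wx": 0, "wy": 0, "wz": 0, "hand": 0.85}, {"x": 0, "y": 0, "z": 0, "wx": 0, "wy": 0, "wz": 0, "hand": 0.85}, {"x": 0, "y": 0, "z": 0, "wx": 0, "wy": 0, "wz": 0, "hand": 0.85}, {"x": 0, "y": 0, "z": -0.03, "wx": 0, "wy": 0, "wz": 0, "hand": 0.85}, {"x": 0, "y": 0, "z": -0.08, "wx": 0, "wy": 0, "wz": 0, "hand": 0.85}, {"x": 0, "y": 0, "z": -0.14, "wx": 0, "wy": 0, "wz": 0, "hand": 0.85}, {"x": 0, "y": 0, "z": -0.2, "wx": 0, "wy": 0, "wz": 0, "hand": 0.85}, {"x": 0, "y": 0, "z": -0.21, "wx": 0, "wy": 0, "wz": 0, "hand": 0.85}]}}

```text
time: 46.42
tool_pos: [0.6338, 0.0136, 0.2405]
tool_rot: [3.132, -0.0, 1.448]
contact_force: [0.2, 0.2, -0.7]
opening: 0.0781
```

```bash
python3 - <<'E'
from row import *
im,p=shot("wrist","w15"); row(im,p,(.083,.031)); row(im,p,(-.0225,),40); hsv=cv2.cvtColor(im,cv2.COLOR_BGR2HSV); H,S,V=[hsv[...,i].astype(int) for i in range(3)]; m=(H<15)&(S>150); m[238:]=0
for r in rects(p,m,.081): print([np.round(a,4) for a in r])
go(.6351,.0397,.25,-.1223)
E
```

```text
4 wells, mean [0.6509 0.1213] rect centre [0.6504 0.1214] yaw -0.126 size [ 0.1 40. ]
  mat x,y 0.0052 0.0864 yaw -0.004
8 wells, mean [0.6381 0.066 ] rect centre [0.6381 0.066 ] yaw -0.123 size [18.1 42.2]
  mat x,y -0.0002 0.0299 yaw -0.001
8 wells, mean [0.6313 0.0141] rect centre [0.6313 0.0141] yaw -0.125 size [17.8 42. ]
  mat x,y -0.0006 -0.0224 yaw -0.002
[array([0.6383, 0.0507], dtype=float32), np.float32(0.0972), np.float32(0.0358), np.float32(3.0152), array([279.348 , 162.1832])]
pos [0.6331 0.0136 0.239 ] yaw 1.448 -> d [ 0.0261 -0.0011 -0.011 ] wz 89.99 F [ 0.9 -0.6  1.5] op 0.0781 q6 0.02 t 46.475
```

View pics/w15.png

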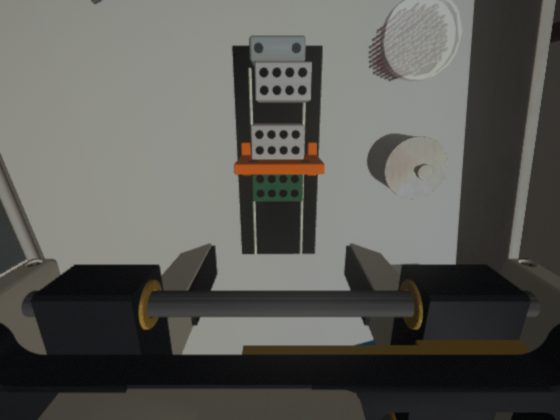

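```bash
python3 - <<'E'
from row import *
im,p=shot("wrist","w16"); c,a=wells(im,p,.053,(258,308,66,98)); print((c-M)@X,(c-M)@Y,a-a0)
go(*c,.03,a+np.pi/2)
E
```

```text
8 wells, mean [0.6525 0.1301] rect centre [0.6525 0.1301] yaw -0.121 size [18.  42.2]
0.006204251523171436 0.09523105010126635 0.0012596548
pos [0.6322 0.0137 0.2363] yaw 1.448 -> d [0.1179 0.0053 0.2063] wz -0.08 F [-0.2  0.6 -0.5] op 0.0779 q6 0.02 t 46.525
```

Emit:
{"fn": "move_arm", "kwargs": {"deltas": [{"x": 0.05, "y": 0.005, "z": 0, "wx": 0, "wy": 0, "wz": 0, "hand": 1}, {"x": 0.1, "y": 0.005, "z": 0, "wx": 0, "wy": 0, "wz": 0, "hand": 1}, {"x": 0.118, "y": 0.005, "z": 0, "wx": 0, "wy": 0, "wz": 0, "hand": 1}, {"x": 0.118, "y": 0.005, "z": 0.05, "wx": 0, "wy": 0, "wz": 0, "hand": 1}, {"x": 0.118, "y": 0.005, "z": 0.1, "wx": 0, "wy": 0, "wz": 0, "hand": 1}, {"x": 0.118, "y": 0.005, "z": 0.12, "wx": 0, "wy": 0, "wz": 0, "hand": 1}, {"x": 0.118, "y": 0.005, "z": 0.12, "wx": 0, "wy": 0, "wz": 0, "hand": 1}, {"x": 0.118, "y": 0.005, "z": 0.12, "wx": 0, "wy": 0, "wz": 0, "hand": 1}]}}

```text
time: 47.52
tool_pos: [0.6516, 0.1299, 0.1155]
tool_rot: [3.141, -0.0, 1.448]
contact_force: [-0.1, -0.5, 0.0]
opening: 0.0917
```

```bash
python3 - <<'E'
from row import *
go(.6525,.1301,.0264,1.4485)
E
```

```text
pos [0.6516 0.1299 0.1155] yaw 1.448 -> d [0.0003 0.0008 0.0891] wz -0.04 F [-0.1 -0.5  0. ] op 0.0917 q6 0.2 t 47.525
```

Emit:
{"fn": "move_arm", "kwargs": {"deltas": [{"x": 0, "y": 0, "z": 0.04, "wx": 0, "wy": 0, "wz": 0, "hand": 1}, {"x": 0, "y": 0, "z": 0.07, "wx": 0, "wy": 0, "wz": 0, "hand": 1}, {"x": 0, "y": 0, "z": 0.088, "wx": 0, "wy": 0, "wz": 0, "hand": 1}, {"x": 0, "y": 0, "z": 0.089, "wx": 0, "wy": 0, "wz": 0, "hand": 1}, {"x": 0, "y": 0, "z": 0.089, "wx": 0, "wy": 0, "wz": 0, "hand": 1}]}}

```text
time: 48.15
tool_pos: [0.6522, 0.1304, 0.0276]
tool_rot: [3.139, -0.001, 1.448]
contact_force: [-0.8, -0.6, 0.5]
opening: 0.0918
```

Emit:
{"fn": "move_arm", "kwargs": {"deltas": [{"x": 0, "y": 0, "z": 0, "wx": 0, "wy": 0, "wz": 0, "hand": 0.4}, {"x": 0, "y": 0, "z": 0, "wx": 0, "wy": 0, "wz": 0, "hand": 0.4}, {"x": 0, "y": 0, "z": 0, "wx": 0, "wy": 0, "wz": 0, "hand": 0.4}, {"x": 0, "y": 0, "z": 0, "wx": 0, "wy": 0, "wz": 0, "hand": 0.4}, {"x": 0, "y": 0, "z": 0, "wx": 0, "wy": 0, "wz": 0, "hand": 0.4}]}}

```text
time: 48.78
tool_pos: [0.6516, 0.1302, 0.0264]
tool_rot: [3.141, -0.0, 1.448]
contact_force: [1.2, -0.0, 1.9]
opening: 0.0617
```

```bash
python3 - <<'E'
from row import *
go(*(M+Y*.0827),.0264,1.4485)
E
```

```text
pos [0.6516 0.1302 0.0264] yaw 1.448 -> d [-0.0126 -0.0053 -0.    ] wz -0.01 F [ 1.2 -0.   1.9] op 0.0617 q6 0.2 t 48.775
```

Emit:
{"fn": "move_arm", "kwargs": {"deltas": [{"x": 0, "y": 0, "z": -0.003, "wx": 0, "wy": 0, "wz": 0, "hand": 0.4}, {"x": -0.006, "y": -0.003, "z": -0.003, "wx": 0, "wy": 0, "wz": 0, "hand": 0.4}, {"x": -0.0126, "y": -0.0053, "z": -0.003, "wx": 0, "wy": 0, "wz": 0, "hand": 0.4}, {"x": -0.0126, "y": -0.0053, "z": -0.003, "wx": 0, "wy": 0, "wz": 0, "hand": 0.4}, {"x": -0.0126, "y": -0.0053, "z": -0.001, "wx": 0, "wy": 0, "wz": 0, "hand": 0.4}, {"x": -0.0126, "y": -0.0053, "z": 0, "wx": 0, "wy": 0, "wz": 0, "hand": 0.4}, {"x": -0.0126, "y": -0.0053, "z": 0.0005, "wx": 0, "wy": 0, "wz": 0, "hand": 0.4}, {"x": -0.0126, "y": -0.0053, "z": 0.0005, "wx": 0, "wy": 0, "wz": 0, "hand": 0.4}]}}

```text
time: 49.78
tool_pos: [0.6444, 0.1184, 0.0264]
tool_rot: [3.141, -0.0, 1.448]
contact_force: [-4.0, -1.3, 5.0]
opening: 0.0619
```

```bash
python3 - <<'E'
from row import *
go(*(M+Y*.0827),.0264,1.4485)
E
```

```text
pos [0.6444 0.1184 0.0264] yaw 1.448 -> d [ 0.      0.0004 -0.    ] wz -0.01 F [-4.  -1.3  5. ] op 0.0619 q6 0.19 t 49.775
```

Emit:
{"fn": "move_arm", "kwargs": {"deltas": [{"x": 0, "y": 0, "z": 0, "wx": 0, "wy": 0, "wz": 0, "hand": 0.85}, {"x": 0, "y": 0, "z": 0, "wx": 0, "wy": 0, "wz": 0, "hand": 0.85}, {"x": 0, "y": 0, "z": 0, "wx": 0, "wy": 0, "wz": 0, "hand": 0.85}, {"x": 0, "y": 0, "z": -0.03, "wx": 0, "wy": 0, "wz": 0, "hand": 0.85}, {"x": 0, "y": 0, "z": -0.08, "wx": 0, "wy": 0, "wz": 0, "hand": 0.85}, {"x": -0.04, "y": 0, "z": -0.14, "wx": 0, "wy": 0, "wz": 0, "hand": 0.85}, {"x": -0.09, "y": 0, "z": -0.19, "wx": 0, "wy": 0, "wz": 0, "hand": 0.85}, {"x": -0.09, "y": 0, "z": -0.21, "wx": 0, "wy": 0, "wz": 0, "hand": 0.85}]}}

```text
time: 50.78
tool_pos: [0.6336, 0.0267, 0.2381]
tool_rot: [3.139, 0.0, 1.446]
contact_force: [0.4, 0.9, -0.8]
opening: 0.078
```

```bash
python3 - <<'E'
from row import *
im,p=shot("wrist","w17"); row(im,p,(.083,.031)); row(im,p,(-.0225,),40)
go(.6351,.0397,.25,-.1223)
E
```

```text
8 wells, mean [0.6441 0.1185] rect centre [0.6442 0.1185] yaw -0.12 size [18.1 42.1]
  mat x,y -0.0006 0.0827 yaw 0.002
8 wells, mean [0.6381 0.0661] rect centre [0.6381 0.0661] yaw -0.121 size [18.  42.1]
  mat x,y -0.0002 0.03 yaw 0.001
8 wells, mean [0.6312 0.0141] rect centre [0.6312 0.0141] yaw -0.128 size [17.8 42. ]
  mat x,y -0.0008 -0.0225 yaw -0.005
pos [0.6351 0.0259 0.2426] yaw 1.446 -> d [ 0.0136 -0.0016 -0.0074] wz 89.84 F [-0.1 -0.7  3.8] op 0.0781 q6 0.05 t 50.825
```

Emit:
{"fn": "move_arm", "kwargs": {"deltas": [{"x": 0.0135, "y": -0.0015, "z": -0.007, "wx": 0, "wy": 0, "wz": -10, "hand": 0.4}, {"x": 0.0135, "y": -0.0015, "z": -0.007, "wx": 0, "wy": 0, "wz": -20, "hand": 0.4}, {"x": 0.0135, "y": -0.0015, "z": -0.007, "wx": 0, "wy": 0, "wz": -30, "hand": 0.4}, {"x": 0.0135, "y": -0.0015, "z": -0.007, "wx": 0, "wy": 0, "wz": -40, "hand": 0.4}, {"x": 0.0135, "y": -0.0015, "z": -0.007, "wx": 0, "wy": 0, "wz": -50, "hand": 0.4}, {"x": 0.0135, "y": -0.0015, "z": -0.007, "wx": 0, "wy": 0, "wz": -60, "hand": 0.4}, {"x": 0.0135, "y": -0.0015, "z": -0.007, "wx": 0, "wy": 0, "wz": -70, "hand": 0.4}, {"x": 0.0135, "y": -0.0015, "z": -0.007, "wx": 0, "wy": 0, "wz": -80, "hand": 0.4}]}}

```text
time: 51.82
tool_pos: [0.6335, 0.0429, 0.2421]
tool_rot: [3.141, -0.0, 2.85]
contact_force: [0.7, -0.7, 0.3]
opening: 0.0365
```

Emit:
{"fn": "move_arm", "kwargs": {"deltas": [{"x": 0, "y": 0, "z": 0, "wx": 0, "wy": 0, "wz": -10, "hand": 0.4}, {"x": 0, "y": 0, "z": 0, "wx": 0, "wy": 0, "wz": -10, "hand": 0.4}, {"x": 0, "y": 0, "z": 0, "wx": 0, "wy": 0, "wz": -10, "hand": 0.4}]}}

```text
time: 52.2
tool_pos: [0.6335, 0.0428, 0.2423]
tool_rot: [3.141, -0.0, 3.016]
contact_force: [0.2, -0.6, -0.1]
opening: 0.0367
```

```bash
python3 - <<'E'
from h import *
im,p=shot("wrist"); hsv=cv2.cvtColor(im,cv2.COLOR_BGR2HSV); H,S,V=[hsv[...,i].astype(int) for i in range(3)]
m=(H<15)&(S>150); m[238:]=0; m[:,:240]=0; m[:,330:]=0
for r in (170,190,220): c=np.where(m[r])[0]; print(r,c.min(),c.max(),ray(p,[[c.mean(),r]],.081))
go(.6351,.0397,.0578,-.1223)
E
```

```text
170 273 282 [[0.60856947 0.04290987]]
190 273 282 [[0.63121493 0.03993646]]
220 274 282 [[0.66718788 0.03580331]]
pos [0.6335 0.0428 0.2424] yaw 3.016 -> d [-0.002  -0.0029  0.1846] wz -0.16 F [ 0.  -0.5 -0.3] op 0.0369 q6 -1.5 t 52.25
```

Emit:
{"fn": "move_arm", "kwargs": {"deltas": [{"x": -0.002, "y": -0.003, "z": 0.05, "wx": 0, "wy": 0, "wz": -0.2, "hand": 0.4}, {"x": -0.002, "y": -0.003, "z": 0.1, "wx": 0, "wy": 0, "wz": -0.2, "hand": 0.4}, {"x": -0.002, "y": -0.003, "z": 0.13, "wx": 0, "wy": 0, "wz": -0.2, "hand": 0.4}, {"x": -0.002, "y": -0.003, "z": 0.13, "wx": 0, "wy": 0, "wz": -0.2, "hand": 0.4}, {"x": -0.002, "y": -0.003, "z": 0.15, "wx": 0, "wy": 0, "wz": -0.2, "hand": 0.4}, {"x": -0.002, "y": -0.003, "z": 0.17, "wx": 0, "wy": 0, "wz": -0.2, "hand": 0.4}, {"x": -0.002, "y": -0.003, "z": 0.184, "wx": 0, "wy": 0, "wz": -0.2, "hand": 0.4}, {"x": -0.002, "y": -0.003, "z": 0.184, "wx": 0, "wy": 0, "wz": -0.2, "hand": 0.4}]}}

```text
time: 53.25
tool_pos: [0.6351, 0.0395, 0.0586]
tool_rot: [3.142, -0.0, 3.022]
contact_force: [0.0, -1.0, 0.4]
opening: 0.0368
```

Emit:
{"fn": "move_arm", "kwargs": {"deltas": [{"x": 0, "y": 0, "z": 0.001, "wx": 0, "wy": 0, "wz": 0, "hand": 0.4}, {"x": 0, "y": 0, "z": 0.001, "wx": 0, "wy": 0, "wz": 0, "hand": 0.4}]}}

```text
time: 53.5
tool_pos: [0.6356, 0.0394, 0.0584]
tool_rot: [3.141, 0.001, 3.022]
contact_force: [0.3, 0.1, -0.1]
opening: 0.0366
```

```bash
python3 - <<'E'
from h import *
go(.6351,.0397,.0578,-.1223)
E
```

```text
pos [0.6356 0.0394 0.0584] yaw 3.022 -> d [0.0006 0.0002 0.0006] wz 0.18 F [ 0.3  0.1 -0.1] op 0.0366 q6 -1.51 t 53.5
```

Emit:
{"fn": "move_arm", "kwargs": {"deltas": [{"x": 0, "y": 0, "z": 0, "wx": 0, "wy": 0, "wz": 0.2, "hand": 0}, {"x": 0, "y": 0, "z": 0, "wx": 0, "wy": 0, "wz": 0.2, "hand": 0}, {"x": 0, "y": 0, "z": 0, "wx": 0, "wy": 0, "wz": 0.2, "hand": 0}, {"x": 0, "y": 0, "z": 0, "wx": 0, "wy": 0, "wz": 0.2, "hand": 0}, {"x": 0, "y": 0, "z": 0, "wx": 0, "wy": 0, "wz": 0.2, "hand": 0}, {"x": 0, "y": 0, "z": 0, "wx": 0, "wy": 0, "wz": 0.2, "hand": 0}]}}

```text
time: 54.25
tool_pos: [0.6351, 0.0396, 0.0576]
tool_rot: [3.141, 0.0, 3.019]
contact_force: [0.7, 0.0, 1.3]
opening: 0.0119
```

```bash
python3 - <<'E'
from h import *
go(.6351,.0397,.0578,-.1223)
E
```

```text
pos [0.6351 0.0396 0.0576] yaw 3.019 -> d [ 0.0001  0.0001 -0.0002] wz -0.01 F [0.7 0.  1.3] op 0.0119 q6 -1.51 t 54.25
```

Emit:
{"fn": "move_arm", "kwargs": {"deltas": [{"x": 0, "y": 0, "z": -0.02, "wx": 0, "wy": 0, "wz": 0, "hand": 0}, {"x": 0, "y": 0, "z": -0.06, "wx": 0, "wy": 0, "wz": 0, "hand": 0}, {"x": 0, "y": 0, "z": -0.11, "wx": 0, "wy": 0, "wz": 0, "hand": 0}, {"x": 0, "y": 0, "z": -0.16, "wx": 0, "wy": 0, "wz": 0, "hand": 0}, {"x": 0, "y": 0, "z": -0.17, "wx": 0, "wy": 0, "wz": 0, "hand": 0}, {"x": 0, "y": 0, "z": -0.17, "wx": 0, "wy": 0, "wz": 0, "hand": 0}]}}

```text
time: 55.0
tool_pos: [0.635, 0.0393, 0.2273]
tool_rot: [-3.141, 0.0, 3.019]
contact_force: [-0.7, -0.3, -2.3]
opening: 0.0116
```

```bash
python3 - <<'E'
from h import *
go(.4907,.2887,.225,.3116)
E
```

```text
pos [0.635  0.0393 0.2273] yaw 3.019 -> d [0.1737 0.2299 0.0023] wz -24.88 F [-0.7 -0.3 -2.3] op 0.0116 q6 -1.51 t 55.0
```

Emit:
{"fn": "move_arm", "kwargs": {"deltas": [{"x": 0.174, "y": 0.23, "z": 0, "wx": 0, "wy": 0, "wz": -24.9, "hand": 0}, {"x": 0.174, "y": 0.23, "z": 0, "wx": 0, "wy": 0, "wz": -24.9, "hand": 0}, {"x": 0.174, "y": 0.23, "z": 0, "wx": 0, "wy": 0, "wz": -24.9, "hand": 0}, {"x": 0.174, "y": 0.23, "z": 0, "wx": 0, "wy": 0, "wz": -24.9, "hand": 0}, {"x": 0.174, "y": 0.23, "z": 0, "wx": 0, "wy": 0, "wz": -24.9, "hand": 0}, {"x": 0.174, "y": 0.23, "z": 0, "wx": 0, "wy": 0, "wz": -24.9, "hand": 0}, {"x": 0.174, "y": 0.23, "z": 0, "wx": 0, "wy": 0, "wz": -24.9, "hand": 0}, {"x": 0.174, "y": 0.23, "z": 0, "wx": 0, "wy": 0, "wz": -24.9, "hand": 0}]}}

```text
time: 56.0
tool_pos: [0.4909, 0.2878, 0.2267]
tool_rot: [-3.141, -0.001, -2.831]
contact_force: [-0.2, 0.0, -1.6]
opening: 0.0118
```

Emit:
{"fn": "move_arm", "kwargs": {"deltas": [{"x": 0, "y": 0, "z": 0.03, "wx": 0, "wy": 0, "wz": 0, "hand": 0}, {"x": 0, "y": 0, "z": 0.07, "wx": 0, "wy": 0, "wz": 0, "hand": 0}, {"x": 0, "y": 0, "z": 0.1, "wx": 0, "wy": 0, "wz": 0, "hand": 0}, {"x": 0, "y": 0, "z": 0.11, "wx": 0, "wy": 0, "wz": 0, "hand": 0}, {"x": 0, "y": 0, "z": 0.11, "wx": 0, "wy": 0, "wz": 0, "hand": 0}, {"x": 0, "y": 0, "z": 0.11, "wx": 0, "wy": 0, "wz": 0, "hand": 0}]}}

```text
time: 56.75
tool_pos: [0.4915, 0.2891, 0.1189]
tool_rot: [3.141, 0.003, -2.83]
contact_force: [-0.4, 0.2, -1.3]
opening: 0.0122
```

```bash
python3 - <<'E'
from h import *
go(.4907,.2890,.062,.3116)
im,p=shot("wrist","w18")
E
```

```text
pos [0.4915 0.2891 0.1189] yaw -2.83 -> d [0.001  0.0001 0.0569] wz 0.01 F [-0.4  0.2 -1.3] op 0.0122 q6 -1.49 t 56.75
```

View pics/w18.png

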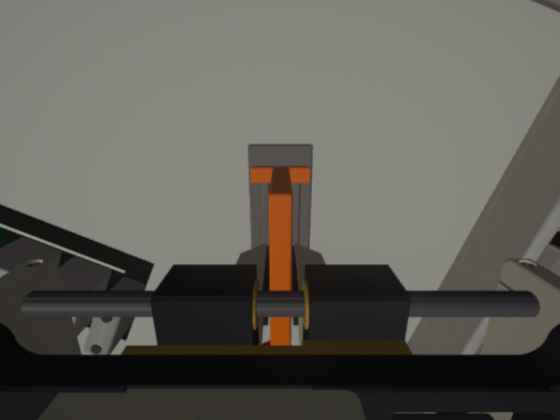

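Emit:
{"fn": "move_arm", "kwargs": {"deltas": [{"x": 0.001, "y": 0, "z": 0.01, "wx": 0, "wy": 0, "wz": 0, "hand": 0}, {"x": 0.001, "y": 0, "z": 0.02, "wx": 0, "wy": 0, "wz": 0, "hand": 0}, {"x": 0.001, "y": 0, "z": 0.03, "wx": 0, "wy": 0, "wz": 0, "hand": 0}, {"x": 0.001, "y": 0, "z": 0.04, "wx": 0, "wy": 0, "wz": 0, "hand": 0}, {"x": 0.001, "y": 0, "z": 0.048, "wx": 0, "wy": 0, "wz": 0, "hand": 0}, {"x": 0.001, "y": 0, "z": 0.053, "wx": 0, "wy": 0, "wz": 0, "hand": 0}, {"x": 0.001, "y": 0, "z": 0.056, "wx": 0, "wy": 0, "wz": 0, "hand": 0}, {"x": 0.001, "y": 0, "z": 0.056, "wx": 0, "wy": 0, "wz": 0, "hand": 0}]}}

```text
time: 57.8
tool_pos: [0.4896, 0.2887, 0.0615]
tool_rot: [3.142, -0.0, -2.829]
contact_force: [-0.0, 1.0, -1.2]
opening: 0.0123
```

Emit:
{"fn": "move_arm", "kwargs": {"deltas": [{"x": 0, "y": 0, "z": 0.001, "wx": 0, "wy": 0, "wz": 0, "hand": 0}, {"x": 0, "y": 0, "z": 0.002, "wx": 0, "wy": 0, "wz": 0, "hand": 0}, {"x": 0, "y": 0, "z": 0.002, "wx": 0, "wy": 0, "wz": 0, "hand": 0}]}}

```text
time: 58.18
tool_pos: [0.4899, 0.2889, 0.0605]
tool_rot: [3.141, 0.001, -2.829]
contact_force: [-1.4, -0.8, 4.5]
opening: 0.0118
```

```bash
python3 - <<'E'
from h import *
go(.4907,.2890,.0605,.3116)
E
```

```text
pos [0.4899 0.2889 0.0605] yaw -2.829 -> d [-0.0008 -0.0001  0.    ] wz 0.03 F [-1.4 -0.8  4.5] op 0.0118 q6 -1.48 t 58.175
```

Emit:
{"fn": "move_arm", "kwargs": {"deltas": [{"x": 0, "y": 0, "z": 0, "wx": 0, "wy": 0, "wz": 0, "hand": 0.2}, {"x": 0, "y": 0, "z": 0, "wx": 0, "wy": 0, "wz": 0, "hand": 0.35}, {"x": 0, "y": 0, "z": 0, "wx": 0, "wy": 0, "wz": 0, "hand": 0.4}, {"x": 0, "y": 0, "z": -0.03, "wx": 0, "wy": 0, "wz": 0, "hand": 0.4}, {"x": 0, "y": 0, "z": -0.08, "wx": 0, "wy": 0, "wz": 0, "hand": 0.4}, {"x": 0, "y": 0, "z": -0.14, "wx": 0, "wy": 0, "wz": 0, "hand": 0.4}, {"x": 0, "y": 0, "z": -0.19, "wx": 0, "wy": 0, "wz": 0, "hand": 0.4}, {"x": 0, "y": 0, "z": -0.19, "wx": 0, "wy": 0, "wz": 0, "hand": 0.4}]}}

```text
time: 59.18
tool_pos: [0.4914, 0.2895, 0.2541]
tool_rot: [3.141, 0.009, -2.829]
contact_force: [-0.2, -0.6, -0.2]
opening: 0.0368
```

Emit:
{"fn": "move_arm", "kwargs": {"deltas": [{"x": -0.096, "y": -0.271, "z": 0.0, "wx": 0, "wy": 0, "wz": 24.7, "hand": 0.4}, {"x": -0.096, "y": -0.271, "z": 0.0, "wx": 0, "wy": 0, "wz": 24.7, "hand": 0.4}, {"x": -0.096, "y": -0.271, "z": 0.0, "wx": 0, "wy": 0, "wz": 24.7, "hand": 0.4}, {"x": -0.096, "y": -0.271, "z": 0.0, "wx": 0, "wy": 0, "wz": 24.7, "hand": 0.4}, {"x": -0.096, "y": -0.271, "z": 0.0, "wx": 0, "wy": 0, "wz": 24.7, "hand": 0.4}, {"x": -0.096, "y": -0.271, "z": 0.0, "wx": 0, "wy": 0, "wz": 24.7, "hand": 0.4}, {"x": -0.096, "y": -0.271, "z": 0.0, "wx": 0, "wy": 0, "wz": 24.7, "hand": 0.4}, {"x": -0.096, "y": -0.271, "z": 0.0, "wx": 0, "wy": 0, "wz": 24.7, "hand": 0.4}]}}

```text
time: 60.18
tool_pos: [0.6635, 0.0616, 0.2494]
tool_rot: [3.141, -0.001, 3.024]
contact_force: [-0.2, -0.2, -0.1]
opening: 0.0368
```

```bash
python3 - <<'E'
from row import *
im,p=shot("wrist","w19"); o=row(im,p,(.083,.031))+row(im,p,(-.0225,),40); print([np.linalg.norm(o[i]-o[j]).round(4) for i,j in ((0,1),(1,2),(0,2))])
t,_=shot("scene"); cv2.imwrite("pics/w19c.png",np.vstack([im[:260],cv2.resize(t[140:240,170:340],(560,330),interpolation=cv2.INTER_CUBIC)]))
E
```

```text
8 wells, mean [0.6443 0.1183] rect centre [0.6443 0.1183] yaw -0.124 size [18.1 42.1]
  mat x,y -0.0005 0.0825 yaw -0.002
8 wells, mean [0.6381 0.0659] rect centre [0.6382 0.0659] yaw -0.12 size [18.1 42.2]
  mat x,y -0.0002 0.0298 yaw 0.002
8 wells, mean [0.6314 0.0137] rect centre [0.6313 0.0137] yaw -0.123 size [18.1 42.2]
  mat x,y -0.0006 -0.0229 yaw -0.001
[np.float32(0.0527), np.float32(0.0527), np.float32(0.1054)]
```

View pics/w19c.png

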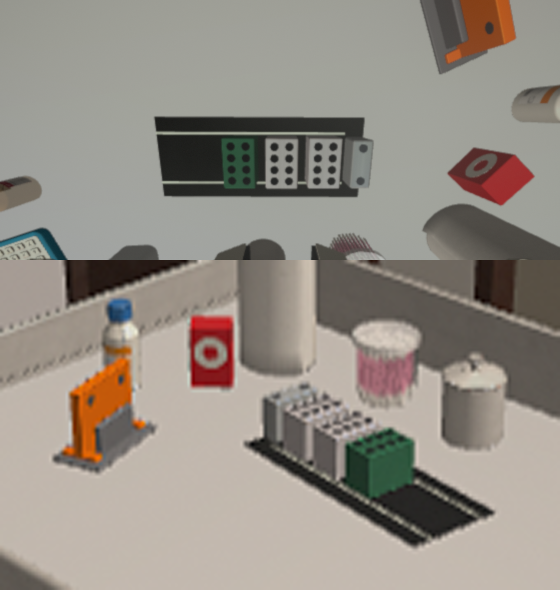

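All good: the row is straight, the spacer is upright in its holder, and the arm is clear. Handing in.

```bash
python3 -c "
from cell import robot
print(robot.hand_in())"
```

```text
the job is handed in; nothing more can be done
None
```

I set the two silver blocks and then the green block out in one row from the steel stop, using the spacer for each gap. There was no blue block in this run. The spacer is back upright in its holder, and I handed the job in about 60 s into the 210 s limit; the hand-in gives no verdict.

- **Knocked block:** the first silver block was knocked about 12 mm in y and 6 mm in x, up against the stop. I found this in the picture after placing the green block, picked the block up and put it back by position, without the spacer.
- **Block positions:** in the mat's frame, the last wrist picture puts the centres at y = 82.5, 29.8 and −22.9 mm. All are within 1 mm of the centre line and within 0.005 rad of square.
- **Gaps:** neighbouring centres are 52.7 mm apart, against 52 ± 3 mm allowed. The second and third blocks stood about 0.5–1 mm off the spacer, because I placed them by position so as not to push the row.
- **Other things on the table:** the last pictures show the spacer down in its slot and the arm clear. The red carton and the white pot are where they were; I did not measure the bottle and the timer again, but the arm never went near them.
- **One early disagreement:** my first estimate of the mat's y position, corrected from the spacer touching the stop, was about 2.5 mm off through a sign error. The block's contact and the stop's screws showed it, and I corrected it before placing the second block.

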